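# Fit the heat sinks to the boards under repair

## Task

Four circuit boards on the repair bench each need their finned aluminium heat sink: put each heat sink on the chip that has its shape and size (small square, large square, long narrow, round), base down, centred on the chip and, unless it is round, square with it. Set each one down gently rather than dropping it, let go of it, and do not shift the black converter block or the flux jar that stand among them.

Things in the scene. Friction and masses are not known exactly. Their poses are not given: they have to be found in the camera images.
- sink_small_center (a point): Small square heat sink of bare aluminium with upright fins, 32 x 32 mm, 26 mm tall; the outer fins and fin ends make flat sides that can be gripped. x and y are square to its sides, the fins run along x. The point is its centre, 13 mm above its underside; z is up when it stands on its base as it does at the start. Loose, about 40 g.
- sink_large_center (a point): Large square heat sink of bare aluminium with upright fins, 58 x 58 mm, 26 mm tall, with flat sides that can be gripped. x and y are square to its sides, the fins run along x. The point is its centre, 13 mm above its underside; z is up when it stands on its base as it does at the start. Loose, about 120 g.
- sink_long_center (a point): Long narrow heat sink of bare aluminium with upright fins, 76 mm along x, 28 mm along y, 26 mm tall, with flat sides that can be gripped; the fins run along x. The point is its centre, 13 mm above its underside; z is up when it stands on its base as it does at the start. Loose, about 80 g.
- sink_round_center (a point): Round heat sink of bare aluminium with fins like spokes, 48 mm across, 26 mm tall. The point is its centre, 13 mm above its underside; z is up when it stands on its base as it does at the start. Loose, about 70 g.
- board_small_chip (a point): Small square metal-lidded chip, 26 x 26 mm, its sides along the board's, on a dark-blue circuit board 90 x 74 mm. The board's upper face is 12 mm above the table and the chip's flat upper face 18 mm; the board is screwed down and does not move, and nothing else on it stands higher than 14 mm. The point lies in the middle of the chip's upper face; x is along the board's 90 mm side, z up.
- board_large_chip (a point): Large square metal-lidded chip, 50 x 50 mm, its sides along the board's, on a dark-blue circuit board 90 x 74 mm. The board's upper face is 12 mm above the table and the chip's flat upper face 18 mm; the board is screwed down and does not move, and nothing else on it stands higher than 14 mm. The point lies in the middle of the chip's upper face; x is along the board's 90 mm side, z up.
- board_long_chip (a point): Long narrow metal-lidded chip, 68 mm along x and 22 mm along y, on a dark-blue circuit board 90 x 74 mm. The board's upper face is 12 mm above the table and the chip's flat upper face 18 mm; the board is screwed down and does not move, and nothing else on it stands higher than 14 mm. The point lies in the middle of the chip's upper face; x is along the board's 90 mm side, z up.
- board_round_chip (a point): Round metal can chip, 42 mm across, on a dark-blue circuit board 90 x 74 mm. The board's upper face is 12 mm above the table and the chip's flat upper face 18 mm; the board is screwed down and does not move, and nothing else on it stands higher than 14 mm. The point lies in the middle of the chip's upper face; x is along the board's 90 mm side, z up.
- module_center (a point): Black converter block without fins, 40 x 36 mm, 24 mm tall, about 150 g, loose on the bench; not a heat sink, to be left where it is. The point is its centre.
- jar_center (a point): Amber flux jar with a white lid, 42 mm across, 32 mm tall, about 120 g, loose on the bench; to be left where it is. The point is its centre, 16 mm up.
Things that resemble listed ones, but are neither listed nor needed, are in the scene too. What is shaped like the part that bears sink_small_center but purple or yellow is not meant. What is shaped like the part that bears sink_long_center but blue is not meant.

How it is judged:
At the end, for the whole second after the job is handed in: Each heat sink rests flat and still on the chip of its own shape and size: centres within 8 mm horizontally, sink centre 10 to 16 mm above the chip face, tilt below 0.1 rad; the square ones (any of four ways) and the long one (either way round) within 0.25 rad of the chip sides (horizontal distance between sink_small_center and board_small_chip below 0.008 m and z of sink_small_center in the frame of board_small_chip between 0.01 and 0.016 m and angle between each of sink_small_center, sink_large_center, sink_long_center, sink_round_center's own z axis and vertical below 0.1 rad and linear speed of each of sink_small, sink_large, sink_long, sink_round below 0.01 m/s and (angle between the x axis of sink_small_center and the x axis of board_small_chip, either way round below 0.25 rad or angle between the x axis of sink_small_center and the y axis of board_small_chip, either way round below 0.25 rad) and horizontal distance between sink_large_center and board_large_chip below 0.008 m and z of sink_large_center in the frame of board_large_chip between 0.01 and 0.016 m and (angle between the x axis of sink_large_center and the x axis of board_large_chip, either way round below 0.25 rad or angle between the x axis of sink_large_center and the y axis of board_large_chip, either way round below 0.25 rad) and horizontal distance between sink_long_center and board_long_chip below 0.008 m and z of sink_long_center in the frame of board_long_chip between 0.01 and 0.016 m and angle between the x axis of sink_long_center and the x axis of board_long_chip, either way round below 0.25 rad and horizontal distance between sink_round_center and board_round_chip below 0.008 m and z of sink_round_center in the frame of board_round_chip between 0.01 and 0.016 m); the robot touches nothing.
It fails at once if a heat sink is dropped or slammed onto its chip (faster than 0.5 m/s within 15 mm above it) ((horizontal distance between sink_small_center and board_small_chip below 0.03 m and z of sink_small_center in the frame of board_small_chip below 0.028 m and linear speed of sink_small above 0.5 m/s) or (horizontal distance between sink_large_center and board_large_chip below 0.03 m and z of sink_large_center in the frame of board_large_chip below 0.028 m and linear speed of sink_large above 0.5 m/s) or (horizontal distance between sink_long_center and board_long_chip below 0.03 m and z of sink_long_center in the frame of board_long_chip below 0.028 m and linear speed of sink_long above 0.5 m/s) or (horizontal distance between sink_round_center and board_round_chip below 0.03 m and z of sink_round_center in the frame of board_round_chip below 0.028 m and linear speed of sink_round above 0.5 m/s)).
It fails at once if the black converter block is shifted by more than 15 mm (distance of module_center from where it was at the start of the episode above 0.015 m).
It fails at once if the flux jar is shifted by more than 15 mm (distance of jar_center from where it was at the start of the episode above 0.015 m).
It also fails if it takes over 112 s, if anything falls off the work surface, if the arm or the gripper's body presses on something with over 40 N, if the wrist force passes 120 N, or if a joint passes its speed limit or range.

## Robot

A 6-joint arm with a two-finger parallel gripper is mounted at the origin on the work surface. World frame = base frame: x ahead of the robot, y to its left, z up, the work surface at z = 0. Lengths are in m, angles in rad, forces in N, time in s.
With the tool pointing down it reaches from about 0.325 to 0.85 m from the base axis. Payload 4.4 kg.
Tool frame: the origin (TCP) lies on the centre line of the jaws, within the pads' length; the fingertips stand bot.tcp_to_tips ahead of it and the grasp point (between the pads) is the TCP (bot.tcp_to_tips is the distance from the TCP to the fingertips, in m); y points along the fingers, x is the direction in which the jaws open and shut, and the axes are right-handed (so a half turn about y gives the same grasp; the last joint's range is limited). The gripper opens to 94 mm and grips with 3 to 60 N. Pads are 16 mm wide; open, the fingers measure 119 mm over their backs; the gripper's body (75 mm by 177 mm) begins 78 mm behind the grasp point.
Start: joints at [-1.419, 0.207, 1.542, -0, 1.393, -0.15], TCP at [0.171, -0.549, 0.224] pointing down, gripper open.
Joint ranges: [-2.73, 2.73], [-0.86, 2.22], [0.23, 2.46], [-1.11, 4.25], [0.08, 2.63], [-2.82, 2.82]. Speed limits (rad/s): [2.79, 2.79, 3.14, 3.14, 3.14, 3.14].

## Interface

Orientations are given as a rotation vector (axis times angle).
In Python, from bench import telemetry, cams, bot gives the robot as it stands.
- The arm moves only by the tool step_arm, never from a script. Its arguments are lists of equal length, an entry for each row: "fingers": the finger opening in mm, from 0 to 94; "xyz": the shift along the tool's x, y, z in mm, a list of three; "rot": the turn, a rotation vector about the tool's x, y, z in degrees, a list of three. A call has 1 to 20 rows; each row shifts and turns the commanded pose from where the row before left it, along the tool's axes as they then stand; what a row does not reach is not made up. A row lasts 1/12 s, in which the tool goes at most 41.7 mm and 7.16 degrees, less where a joint would pass 70% of its speed; a pose out of reach is approached as far as the arm can. A call is refused whole if a number of a shift passes 41.7 or a number of a turn 7.16, either way. A call with a gripper value outside its range is refused whole. The fingers move at their own pace and stop on an object; "squeeze" is the grip in N (left out, the last holds). Time passes only in rows, so rows that do not move let the fingers close. It gives the time, the measured TCP pose, the force and the opening at its end, in the units of the state.
- telemetry.read_state(): the state, without advancing time (a new reading comes with each control period).
- cams.get_image(name): name is "scene" or "top"; returns the picture (384x512x3 uint8, blue, green, red); there is no depth.
- cams.camera_params(name): a dict with "intrinsics" (3x3 intrinsics, pixels), "R" (3x3) and "t" (3): a world point X has camera coordinates R X + t. Camera axes: x right, y down, z forward; pixel columns grow to the right and rows downward; lengths in m; the calibration is good to about 2 mm. A picture is of the moment at which its call begins. camera_params takes no time and is no camera call.
- bot.sign_off(): hands the job in, once; it reports no verdict.
The state is a dict: "time_s": time; "joint_positions": joint angles; "joint_velocities": joint speeds; "joint_torque": joint torques, N m; "tool_pos": TCP position; "tool_rot": TCP orientation; "ft_force": force on the tool from outside, world axes, zero at the start; "torque": the same for the moment, N m; "grip_width": opening from 0.0 (shut) to 1.0 (fully open).
Only numpy, scipy, OpenCV 4.12 (cv2) and the standard library are available. Lean on these libraries where they do the work, as an engineer would, in place of code of your own. Each camera call takes 0.05 s, during which the arm holds its last target.

## Working session

There is one attempt and no reset: what is moved stays moved. The work goes in short steps, Python scripts to look and compute and a tool call to move; the robot and the scene stay as the last step left them, time stands still between calls to the robot, and variables do not carry over. Pictures are saved under pics/ and viewed, and the job is handed in when it is done.

Besides the shell and the picture viewer there is one more tool, called after "Call:" by a JSON object that holds its "api" and its "payload", one argument or row to a line. step_arm: Moves the arm, as the interface text tells. Its arguments: {"type":"object","properties":{"fingers":{"type":"array"},"xyz":{"type":"array"},"rot":{"type":"array"},"squeeze":{"type":"number"}},"required":["fingers","xyz","rot"]}

```bash
ls; mkdir -p pics
python3 - <<'E'
from bench import telemetry,cams,bot
import cv2
s=telemetry.read_state();print(s);print(bot.tcp_to_tips)
for n in("scene","top"):
    im=cams.get_image(n);cv2.imwrite(f"pics/{n}0.png",im)
    p=cams.camera_params(n);print(n,p)
E
```

```text
pics
{'time_s': 0.0, 'joint_positions': array([-1.41951324e+00,  2.07419731e-01,  1.54294793e+00, -2.68263468e-07,
        1.39351215e+00, -1.50501357e-01]), 'joint_velocities': array([ 0.00074059,  0.00076849,  0.00035996, -0.0006911 , -0.0007364 ,
        0.00012091]), 'joint_torque': array([ 9.84593476e-05, -3.70880234e+01, -2.81414527e+01,  6.99735736e-02,
        3.61016218e-02, -1.52626762e-04]), 'tool_pos': array([ 0.17077488, -0.54824682,  0.2232938 ]), 'tool_rot': array([-1.33532197,  0.9851789 , -0.98249338]), 'ft_force': array([0.02963035, 0.52320427, 0.42485391]), 'torque': array([ 0.00725369, -0.00692815,  0.00697643]), 'grip_width': 0.9971604185131979}
0.019
scene {'intrinsics': array([[396.31178728,   0.        , 251.06866019],
       [  0.        , 396.31178728, 189.97773853],
       [  0.        ,   0.        ,   1.        ]]), 'R': array([[-0.83032079,  0.55716888, -0.01141107],
       [ 0.38664122,  0.56120401, -0.73181871],
       [-0.40134267, -0.61205628, -0.68140382]]), 't': array([ 0.42455206, -0.15209031,  1.28152408])}
top {'intrinsics': array([[447.88079035,   0.        , 258.65394487],
       [  0.        , 447.88079035, 195.03358647],
       [  0.        ,   0.        ,   1.        ]]), 'R': array([[ 0.01523798, -0.99987536,  0.00413064],
       [-0.98230154, -0.01574121, -0.18664377],
       [ 0.18668553, -0.00121346, -0.98241897]]), 't': array([-0.00494802,  0.51187414,  1.39257589])}
```

Run:
```python
import cv2
im=cv2.imread("pics/top0.png");cv2.imwrite("pics/top0b.png",cv2.resize(im,(800,600),interpolation=cv2.INTER_CUBIC))
```

```text
(no output)
```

View pics/scene0.png

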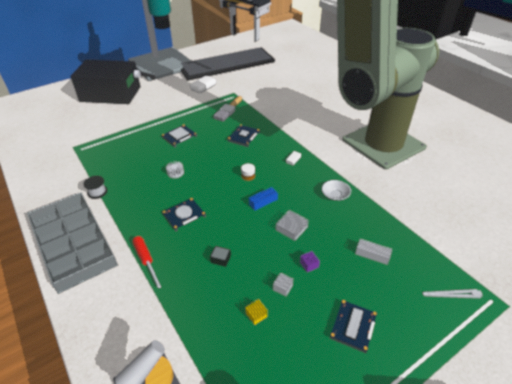

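View pics/top0.png

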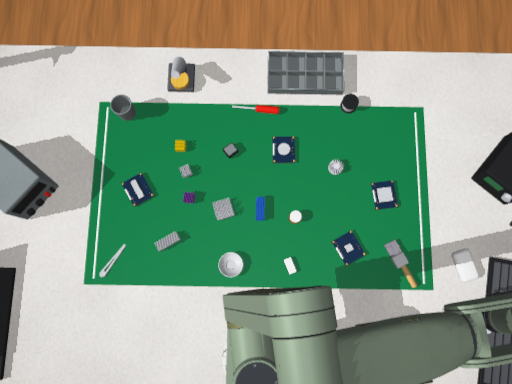

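The top view shows the small sink near (186,171), large (224,209), long (167,241) and round (336,167). The boards are long (138,189), round (284,149), large (385,195) and small (349,248). The lookalikes are a purple cube (189,198), a yellow cube (180,146) and a blue bar (261,208). The module is at (230,151) and the jar at (295,216). I'll enlarge these.

```bash
cat > h.py <<'E'
import numpy as np,cv2
from bench import cams
P={n:cams.camera_params(n) for n in("top","scene")}
def pix2w(n,uv,z):
    p=P[n];K,R,t=p["intrinsics"],p["R"],p["t"]
    uv=np.atleast_2d(np.array(uv,float));d=np.c_[uv,np.ones(len(uv))]@np.linalg.inv(K).T@R
    c=-R.T@t
    return c+d*((z-c[2])/d[:,2])[:,None]
def w2pix(n,X):
    p=P[n];q=(np.atleast_2d(X)@p["R"].T+p["t"])@p["intrinsics"].T
    return q[:,:2]/q[:,2:]
def crop(src,u0,v0,w,h,s,out):
    im=cv2.imread(src)[v0:v0+h,u0:u0+w]
    im=cv2.resize(im,None,fx=s,fy=s,interpolation=cv2.INTER_CUBIC)
    # ticks each 10 px
    for k in range(0,w,10): cv2.putText(im,str(u0+k),(k*s,8),0,.3,(255,255,255),1);cv2.line(im,(k*s,10),(k*s,14),(255,255,255),1)
    for k in range(0,h,10): cv2.putText(im,str(v0+k),(0,k*s+4),0,.3,(255,255,255),1)
    cv2.imwrite(out,im)
E
python3 - <<'E'
from h import *
crop("pics/top0.png",115,135,130,95,6,"pics/c1.png")
crop("pics/top0.png",115,175,130,85,6,"pics/c1b.png")
crop("pics/top0.png",265,130,140,95,5,"pics/c2.png")
crop("pics/top0.png",325,175,80,95,6,"pics/c3.png")
E
```

```text
(no output)
```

View pics/c1.png

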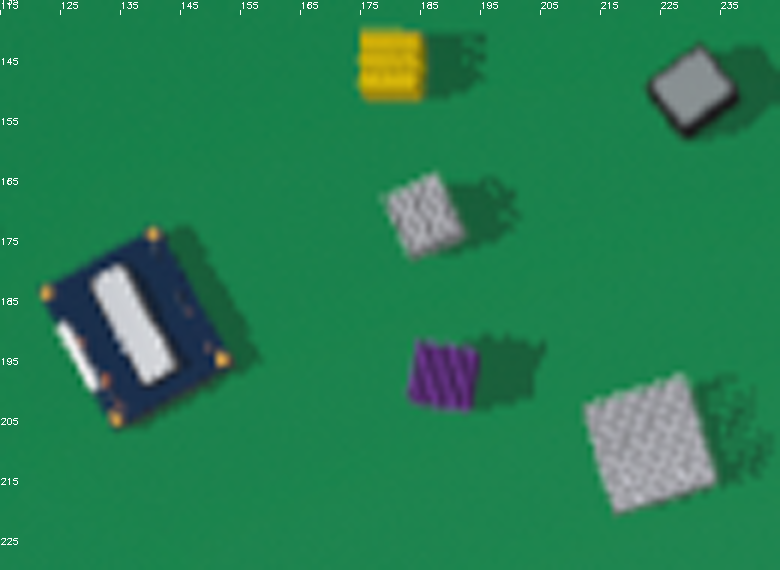

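View pics/c1b.png

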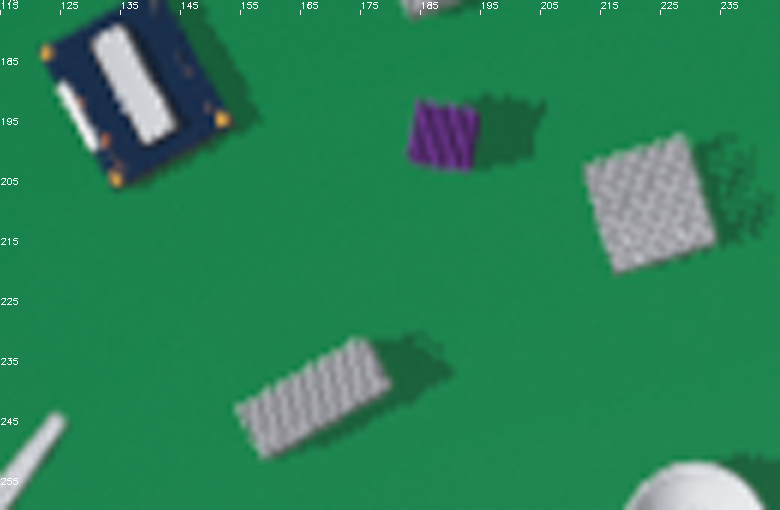

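View pics/c2.png

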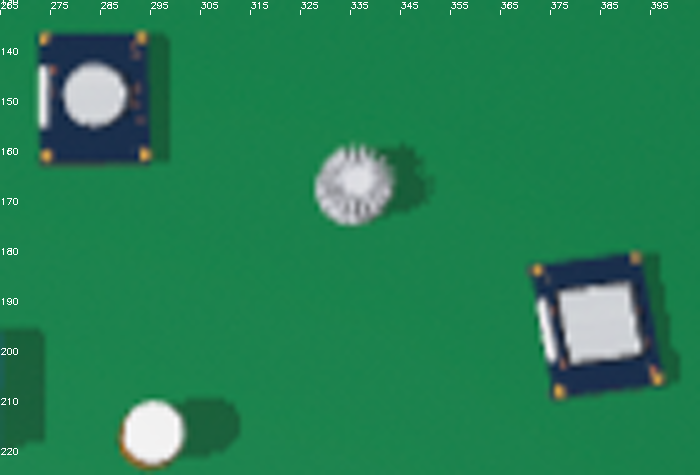

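View pics/c3.png

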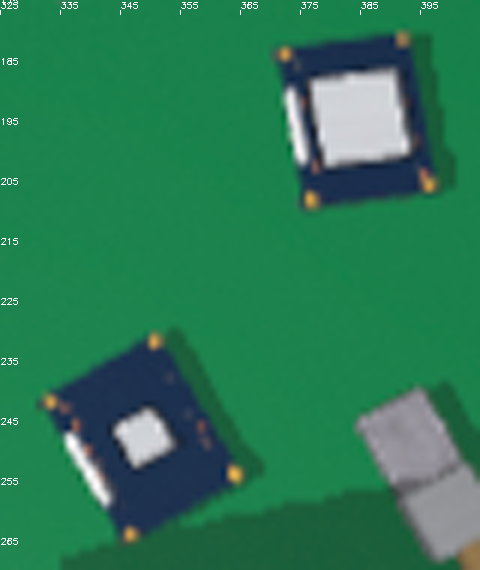

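```bash
cat > fit.py <<'E'
from h import *
from scipy.optimize import minimize
S=8
ITEMS={ # name:(u,v,r), size, z0,z1, round
 "sink_small":((186,171),15,(.032,.032),0,.026),
 "sink_large":((224,209),20,(.058,.058),0,.026),
 "sink_long":((167,241),20,(.076,.028),0,.026),
 "sink_round":((336,167),17,.048,0,.026),
 "chip_small":((349,248),7,(.026,.026),.018,.018),
 "chip_large":((385,195),11,(.050,.050),.018,.018),
 "chip_long":((138,189),10,(.068,.022),.018,.018),
 "chip_round":((284,149),10,.042,.018,.018)}
def model(sz,z0,z1,x,y,a):
    if np.isscalar(sz):
        t=np.linspace(0,2*np.pi,60);xy=np.c_[np.cos(t),np.sin(t)]*sz/2
    else: xy=np.array([[1,1],[-1,1],[-1,-1],[1,-1]])*np.array(sz)/2
    c,s=np.cos(a),np.sin(a);xy=xy@np.array([[c,s],[-s,c]])+[x,y]
    return np.r_[np.c_[xy,0*xy[:,:1]+z0],np.c_[xy,0*xy[:,:1]+z1]]
def fit(cam,src,name,uv,r,sz,z0,z1,a0s=np.arange(0,3.1,.26),kind=None):
    im=cv2.imread(src);r=int(r)
    u0,v0=int(uv[0])-r-4,int(uv[1])-r-4;n=2*r+8
    u0=max(u0,0);v0=max(v0,0)
    c=cv2.resize(im[v0:v0+n,u0:u0+n],None,fx=S,fy=S,interpolation=cv2.INTER_CUBIC)
    f=c.astype(int);mx=f.max(2);mn=f.min(2)
    m=((mn>(105 if "sink" in name else 130))).astype(np.uint8)
    m=cv2.morphologyEx(m,cv2.MORPH_CLOSE,np.ones((13,13),np.uint8))
    k,l,st,ce=cv2.connectedComponentsWithStats(m)
    yy,xx=np.mgrid[:m.shape[0],:m.shape[1]]
    cc=((np.array(uv)-[u0,v0])+.5)*S
    j=min(range(1,k),key=lambda i:np.hypot(*(ce[i]-cc))-0.02*st[i,4]**.5*S)
    m=(l==j).astype(np.uint8)
    g=pix2w(cam,((ce[j]+.5)/S-.5+[u0,v0]),(z0+z1)/2)[0]
    def cost(p):
        h=(w2pix(cam,model(sz,z0,z1,*p))-[u0,v0]+.5)*S-.5
        h=cv2.convexHull((h*16).astype(np.int32))
        q=np.zeros_like(m);cv2.fillConvexPoly(q,h,1,shift=4)
        return 1-(q&m).sum()/max(1,(q|m).sum())
    best=None
    for a in ([0] if np.isscalar(sz) else a0s):
        o=minimize(cost,[g[0],g[1],a],method="Nelder-Mead",options=dict(initial_simplex=[[g[0],g[1],a],[g[0]+.006,g[1],a],[g[0],g[1]+.006,a],[g[0],g[1],a+.2]],xatol=1e-4,fatol=1e-4))
        if best is None or o.fun<best.fun: best=o
    return best.x,1-best.fun
if __name__=="__main__":
    c=P["top"];print("cam",-c["R"].T@c["t"])
    for n,(uv,r,sz,z0,z1) in ITEMS.items():
        x,q=fit("top","pics/top0.png",n,uv,r,sz,z0,z1)
        uv2=w2pix("scene",[x[0],x[1],(z0+z1)/2])[0]
        try: x2,q2=fit("scene","pics/scene0.png",n,uv2,r*1.2,sz,z0,z1)
        except Exception as e: x2,q2=np.zeros(3),0
        print(n,x.round(4),round(q,3),"scene",uv2.round(),x2.round(4),round(q2,3), "r",np.hypot(*x[:2]).round(3))
    for n,uv,z in(("module",(230.2,150),.024),("jar",(295.5,216),.032)): print(n,pix2w("top",uv,z)[0])
E
python3 fit.py
```

```text
cam [0.24291639 0.00479996 1.46365153]
sink_small [0.5981 0.2492 2.0506] 0.895 scene [281. 284.] [0.5937 0.2507 2.013 ] 0.956 r 0.648
sink_large [0.4715 0.1199 0.3187] 0.974 scene [290. 225.] [0.4671 0.1228 1.9083] 0.934 r 0.487
sink_long [0.3634 0.2976 2.1142] 0.945 scene [372. 251.] [0.3605 0.2984 2.1158] 0.978 r 0.47
sink_round [ 0.6192 -0.2513 -0.0757] 0.933 scene [174. 169.] [ 0.6179 -0.2473  0.2293] 0.925 r 0.668
chip_small [ 0.3518 -0.2882  0.4943] 0.801 scene [242. 132.] [ 0.3504 -0.2829  2.0238] 0.802 r 0.455
chip_large [ 0.5275 -0.4105  0.1829] 0.89 scene [178. 132.] [ 0.5262 -0.4045  3.3262] 0.728 r 0.668
chip_long [0.5332 0.4046 0.509 ] 0.842 scene [353. 321.] [0.5331 0.4085 0.6041] 0.852 r 0.669
chip_round [ 0.6775 -0.0776  0.2835] 0.966 scene [182. 210.] [ 0.6767 -0.0726 -0.0477] 0.921 r 0.682
module [0.66780958 0.10022495 0.024     ]
jar [ 0.44803037 -0.11687344  0.032     ]
```

```bash
cat > fitb.py <<'E'
from fit import *
def fitboard(cam,src,uv,r):
    im=cv2.imread(src);u0,v0=int(uv[0]-r),int(uv[1]-r);n=2*r
    c=cv2.resize(im[v0:v0+n,u0:u0+n],None,fx=S,fy=S,interpolation=cv2.INTER_CUBIC).astype(int)
    b,g,rr=c[...,0],c[...,1],c[...,2]
    m=((g<78)&(b>g-8)|(c.min(2)>120)|(rr>g+20)).astype(np.uint8)
    m=cv2.morphologyEx(m,cv2.MORPH_CLOSE,np.ones((9,9),np.uint8))
    m=cv2.morphologyEx(m,cv2.MORPH_OPEN,np.ones((13,13),np.uint8))
    k,l,st,ce=cv2.connectedComponentsWithStats(m)
    j=l[n*S//2,n*S//2]; m=(l==j).astype(np.uint8)
    g0=pix2w(cam,uv,.012)[0]
    def cost(p,ret=False):
        h=(w2pix(cam,model((.09,.074),0,.012,*p))-[u0,v0]+.5)*S-.5
        h=cv2.convexHull((h*16).astype(np.int32));q=np.zeros_like(m);cv2.fillConvexPoly(q,h,1,shift=4)
        if ret:
            o=c.clip(0,255).astype(np.uint8).copy();cs,_=cv2.findContours(m,0,2);cv2.drawContours(o,cs,-1,(0,0,255),1)
            cs,_=cv2.findContours(q,0,2);cv2.drawContours(o,cs,-1,(0,255,255),1);return o
        return 1-(q&m).sum()/(q|m).sum()
    best=None
    for a in np.arange(0,3.1,.2):
        i=[g0[0],g0[1],a]
        o=minimize(cost,i,method="Nelder-Mead",options=dict(initial_simplex=[i,[i[0]+.008,i[1],a],[i[0],i[1]+.008,a],[i[0],i[1],a+.2]],xatol=1e-4,fatol=1e-4))
        if best is None or o.fun<best.fun: best=o
    return best.x,1-best.fun,cost(best.x,True)
if __name__=="__main__":
  row={"top":[], "scene":[]}
  for n,x0 in(("small",(.352,-.287)),("large",(.5275,-.41)),("long",(.533,.405)),("round",(.6775,-.077))):
    for cam in("top","scene"):
        uv=w2pix(cam,[*x0,.015])[0]
        x,q,o=fitboard(cam,f"pics/{cam}0.png",uv,27 if cam=="top" else 34)
        row[cam].append(cv2.resize(o,(200,200)));print(n,cam,x.round(4),round(q,3))
        sz={"small":(.026,.026),"large":(.05,.05),"long":(.068,.022),"round":.042}[n]
        x,q=fit(cam,f"pics/{cam}0.png","chip",uv,12 if cam=="top" else 15,sz,.012,.018);print("   chip",x.round(4),round(q,3))
  cv2.imwrite("pics/b.png",np.vstack([np.hstack(row["top"]),np.hstack(row["scene"])]))
E
python3 fitb.py
```

```text
small top [ 0.3506 -0.2899  0.5388] 0.943
   chip [ 0.3519 -0.289   2.0453] 0.764
small scene [ 0.3489 -0.2884  0.6636] 0.805
   chip [ 0.3466 -0.2883 -0.5875] 0.604
large top [ 0.5285 -0.4124  3.3175] 0.915
   chip [ 0.5279 -0.4111  3.3852] 0.849
large scene [ 0.526  -0.4172 -0.0375] 0.681
   chip [ 0.5255 -0.4013  3.0859] 0.743
long top [0.5331 0.4061 0.5435] 0.942
   chip [0.5339 0.4057 0.5811] 0.796
long scene [0.5295 0.4062 3.6888] 0.933
   chip [0.5288 0.4051 0.5377] 0.789
round top [ 0.6788 -0.078   3.1574] 0.945
   chip [ 0.6784 -0.0778 -0.0022] 0.934
round scene [ 0.676  -0.0826 -0.0579] 0.809
   chip [ 0.6753 -0.0751  0.1302] 0.899
```

```bash
sleep 1; ls pics
```

```text
b.png
c1.png
c1b.png
c2.png
c3.png
scene0.png
top0.png
top0b.png
```

View pics/b.png

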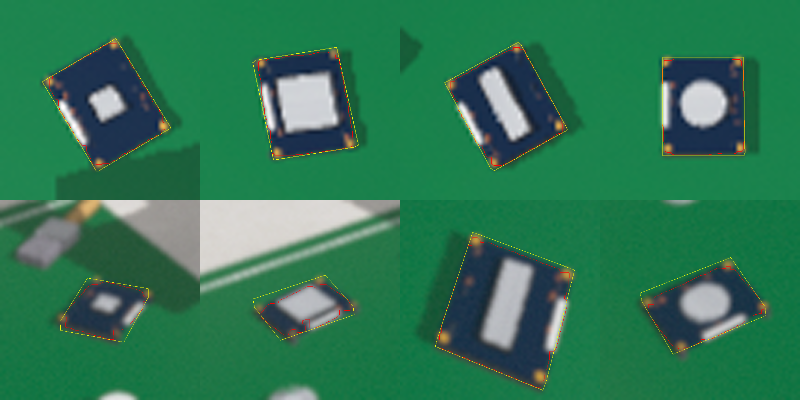

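```bash
cat > plan.py <<'E'
import sys,numpy as np
from bench import telemetry
from scipy.spatial.transform import Rotation as Ro
s=telemetry.read_state();R=Ro.from_rotvec(s["tool_rot"]).as_matrix();p=s["tool_pos"]
yaw=np.degrees(np.arctan2(R[1,0],R[0,0]))
print("t",round(s["time_s"],2),"p",p.round(4),"yaw",round(yaw,2),"down",R[:,1].round(3),"q",s["joint_positions"].round(2),"F",s["ft_force"].round(1),"g",round(s["grip_width"]*94,1))
if len(sys.argv)>3:
    t=np.array([float(a) for a in sys.argv[1:4]])
    ty=yaw
    if len(sys.argv)>4:
        per=float(sys.argv[5]) if len(sys.argv)>5 else 180
        d=(float(sys.argv[4])-yaw+per/2)%per-per/2
        ty=yaw+d;print("turn about tool y deg",round(-d,2),"rows",int(np.ceil(abs(d)/7)))
    # ideal downward tool
    c,s_=np.cos(np.radians(ty)),np.sin(np.radians(ty))
    Rt=np.array([[c,0,s_],[s_,0,-c],[0,-1,0]]).copy()
    Rt[:,2]=np.cross(Rt[:,0],Rt[:,1])
    print("tilt fix rotvec tool deg",np.degrees((Ro.from_matrix(R).inv()*Ro.from_matrix(Rt)).as_rotvec()).round(2))
    d=Rt.T@(t-p)*1000;print("shift tool mm (after turn)",d.round(1))
E
python3 plan.py .619 -.250 .10 -22
```

```text
t 0.1 p [ 0.1708 -0.5483  0.2234] yaw -72.71 down [-0.     0.002 -1.   ] q [-1.42  0.21  1.54 -0.    1.39 -0.15] F [0.5 0.2 0.6] g 94.0
turn about tool y deg -50.71 rows 8
tilt fix rotvec tool deg [ -0.07 -50.71  -0.1 ]
shift tool mm (after turn) [303.8 123.4 444.5]
```

Choices, checked against the crops:
- **Sinks:** the bare-aluminium ones, not the purple cube (189,198), yellow cube (180,146), blue bar (261,208) or the grey-topped module (230,150).
- **First pick:** the round sink at (336,167). It has visible spokes, while the jar (295,216) is white.

Call:
{"api": "step_arm", "payload": {
  "fingers": [75,75,75,75,75,75,75,75],
  "xyz": [
    [0,0,0],
    [0,0,0],
    [0,0,0],
    [0,0,0],
    [0,0,0],
    [0,0,0],
    [0,0,0],
    [0,0,0]
  ],
  "rot": [
    [0,-6.34,0],
    [0,-6.34,0],
    [0,-6.34,0],
    [0,-6.34,0],
    [0,-6.34,0],
    [0,-6.34,0],
    [0,-6.34,0],
    [0,-6.34,0]
  ],
  "squeeze": 20
}}

```text
time_s: 0.77
tool_pos: [0.1708, -0.5486, 0.2238]
tool_rot: [-1.549, 0.297, -0.296]
ft_force: [0.6, -0.5, -0.3]
grip_width: 0.8
```

Call:
{"api": "step_arm", "payload": {
  "fingers": [75,75,75,75,75,75,75,75,75,75,75,75,75,75,75,75,75,75,75],
  "xyz": [
    [16.9,6.9,24.7],
    [16.9,6.9,24.7],
    [16.9,6.9,24.7],
    [16.9,6.9,24.7],
    [16.9,6.9,24.7],
    [16.9,6.9,24.7],
    [16.9,6.9,24.7],
    [16.9,6.9,24.7],
    [16.9,6.9,24.7],
    [16.9,6.9,24.7],
    [16.9,6.9,24.7],
    [16.9,6.9,24.7],
    [16.9,6.9,24.7],
    [16.9,6.9,24.7],
    [16.9,6.9,24.7],
    [16.9,6.9,24.7],
    [16.9,6.9,24.7],
    [16.9,6.9,24.7],
    [0,0,0]
  ],
  "rot": [
    [0,0,0],
    [0,0,0],
    [0,0,0],
    [0,0,0],
    [0,0,0],
    [0,0,0],
    [0,0,0],
    [0,0,0],
    [0,0,0],
    [0,0,0],
    [0,0,0],
    [0,0,0],
    [0,0,0],
    [0,0,0],
    [0,0,0],
    [0,0,0],
    [0,0,0],
    [0,0,0],
    [0,0,0]
  ]
}}

```text
time_s: 2.35
tool_pos: [0.622, -0.2463, 0.0978]
tool_rot: [-1.547, 0.298, -0.296]
ft_force: [-0.5, 0.1, -0.6]
grip_width: 0.798
```

```bash
python3 plan.py .619 -.250 .022 -22
python3 - <<'E'
from h import *
for n in("top","scene"):
    cv2.imwrite(f"pics/{n}1.png",cams.get_image(n))
    print(n,w2pix(n,[[.619,-.25,.026],[.619,-.25,.1]]))
a=cv2.imread("pics/top1.png")[110:220,270:400];b=cv2.imread("pics/scene1.png")[90:220,110:240]
cv2.imwrite("pics/m1.png",np.hstack([cv2.resize(a,(400,400)),cv2.resize(b,(400,400))]))
E
```

```text
t 2.35 p [ 0.622  -0.2463  0.0978] yaw -21.73 down [-0.001  0.003 -1.   ] q [-0.51  0.52  1.4   0.    1.23 -0.13] F [-0.5  0.1 -0.6] g 75.0
turn about tool y deg 0.27 rows 1
tilt fix rotvec tool deg [-0.14  0.27 -0.1 ]
shift tool mm (after turn) [-1.4 75.8 -4.5]
top [[335.53922261 165.70997604]
 [339.59992552 159.81167054]]
scene [[173.39125153 165.52598623]
 [169.58841007 145.22569155]]
```

View pics/m1.png

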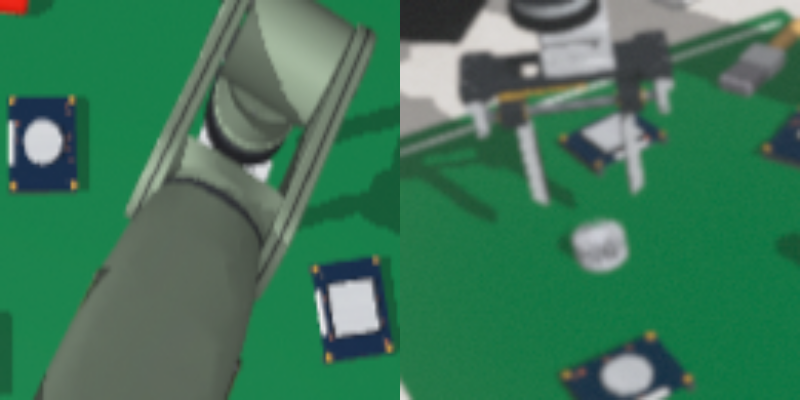

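```bash
python3 plan.py .619 -.250 .022 -22
python3 - <<'E'
from h import *
# expected tips
c,s=np.cos(np.radians(-21.7)),np.sin(np.radians(-21.7))
for d in(-.0375-.003,.0375+.003): print(w2pix("scene",[.6215+c*d,-.2465+s*d,.079]))
crop("pics/scene1.png",130,120,80,70,10,"pics/m2.png")
E
```

```text
t 2.45 p [ 0.6193 -0.2495  0.0989] yaw -21.86 down [-0.002  0.001 -1.   ] q [-0.51  0.52  1.4  -0.    1.23 -0.13] F [0.4 0.4 0.5] g 75.2
turn about tool y deg 0.14 rows 1
tilt fix rotvec tool deg [ 0.01  0.14 -0.14]
shift tool mm (after turn) [-0.  76.9 -0.6]
[[184.67813846 150.14340288]]
[[156.03928712 154.0589948 ]]
```

View pics/m2.png

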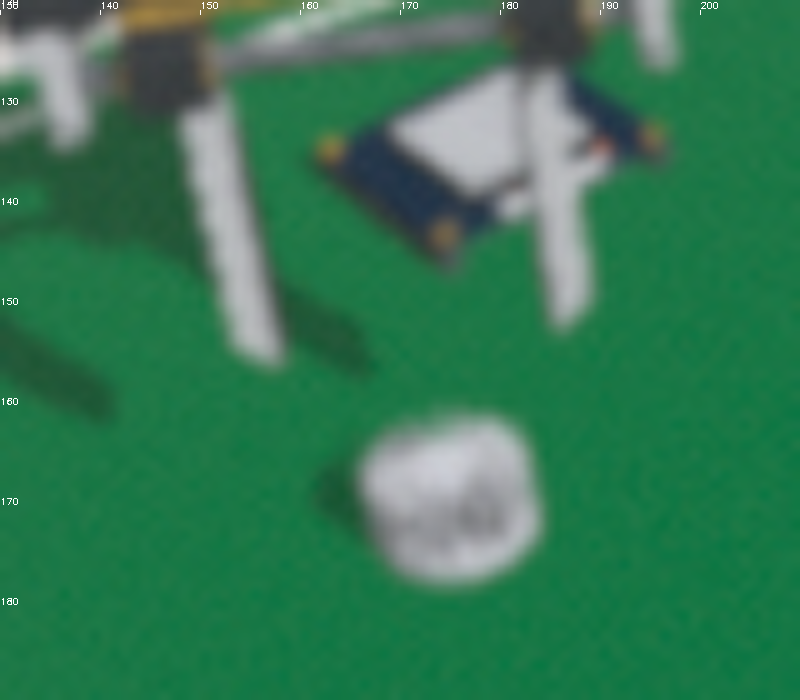

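The scene crop shows the finger tips at (155,156) and (186,152), within about 2 px of prediction. The round sink is centred at about (174,169), so the top calibration agrees with the robot. I'll descend.

Call:
{"api": "step_arm", "payload": {
  "fingers": [75,75,75,75,75,40,40,40,40,40,40,40],
  "xyz": [
    [0,20,0],
    [0,20,0],
    [0,18,0],
    [0,18,0],
    [0,0,0],
    [0,0,0],
    [0,0,0],
    [0,0,0],
    [0,0,0],
    [0,0,0],
    [0,0,0],
    [0,0,0]
  ],
  "rot": [
    [0,0,0],
    [0,0,0],
    [0,0,0],
    [0,0,0],
    [0,0,0],
    [0,0,0],
    [0,0,0],
    [0,0,0],
    [0,0,0],
    [0,0,0],
    [0,0,0],
    [0,0,0]
  ]
}}

```text
time_s: 3.45
tool_pos: [0.62, -0.2512, 0.0258]
tool_rot: [-1.551, 0.3, -0.302]
ft_force: [-2.6, 0.1, 5.7]
grip_width: 0.506
```

```bash
python3 plan.py .678 -.078 .06 -22
```

```text
t 3.45 p [ 0.62   -0.2512  0.0258] yaw -21.98 down [ 0.001 -0.001 -1.   ] q [-0.51  0.6   1.43 -0.    1.1  -0.13] F [-2.6  0.1  5.7] g 47.5
turn about tool y deg 0.02 rows 1
tilt fix rotvec tool deg [0.04 0.02 0.09]
shift tool mm (after turn) [-11.1 -34.2 182.3]
```

Call:
{"api": "step_arm", "payload": {
  "fingers": [40,40,40,40,40,40,40,40,40,40,40,40,40],
  "xyz": [
    [0,-10,0],
    [0,-20,0],
    [0,-20,0],
    [-1.4,0,22.8],
    [-1.4,0,22.8],
    [-1.4,0,22.8],
    [-1.4,0,22.8],
    [-1.4,0,22.8],
    [-1.4,0,22.8],
    [-1.4,0,22.8],
    [-1.4,0,22.8],
    [0,0,0],
    [0,0,0]
  ],
  "rot": [
    [0,0,0],
    [0,0,0],
    [0,0,0],
    [0,0,0],
    [0,0,0],
    [0,0,0],
    [0,0,0],
    [0,0,0],
    [0,0,0],
    [0,0,0],
    [0,0,0],
    [0,0,0],
    [0,0,0]
  ]
}}

```text
time_s: 4.53
tool_pos: [0.6774, -0.0759, 0.0742]
tool_rot: [-1.55, 0.299, -0.299]
ft_force: [0.9, 0.4, -0.8]
grip_width: 0.505
```

```bash
python3 plan.py .678 -.078 .043 -22;  python3 - <<'E'
from h import *
for n in("top","scene"):
    cv2.imwrite(f"pics/{n}2.png",cams.get_image(n))
crop("pics/scene2.png",130,140,120,95,6,"pics/m3.png")
E
python3 plan.py .678 -.078 .043 -22
```

```text
t 4.53 p [ 0.6774 -0.0759  0.0742] yaw -21.84 down [-0. -0. -1.] q [-0.24  0.57  1.37 -0.    1.2   0.14] F [ 0.9  0.4 -0.8] g 47.4
turn about tool y deg 0.16 rows 1
tilt fix rotvec tool deg [ 0.01  0.16 -0.01]
shift tool mm (after turn) [ 1.3 31.2 -1.7]
t 4.63 p [ 0.677  -0.0778  0.0741] yaw -21.99 down [-0. -0. -1.] q [-0.24  0.57  1.37 -0.    1.2   0.14] F [1.1 0.1 0.6] g 47.7
turn about tool y deg 0.01 rows 1
tilt fix rotvec tool deg [ 0.03  0.01 -0.02]
shift tool mm (after turn) [ 1.  31.1  0.2]
```

View pics/m3.png

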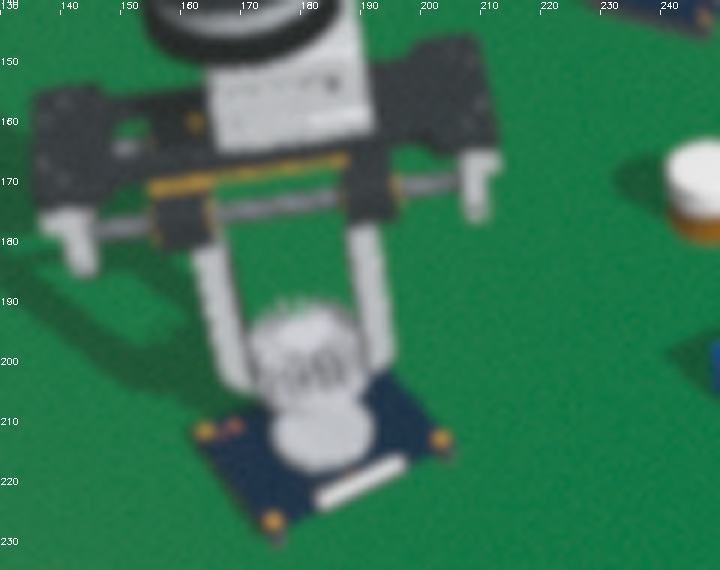

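Run:
```python
from fit import *
for z in(.048,.050): print(w2pix("scene",[.677,-.0778,z+.013]), [v.round(1) for v in (w2pix("scene",model(.048,z,z+.026,.677,-.0778,0)).min(0),w2pix("scene",model(.048,z,z+.026,.677,-.0778,0)).max(0))])
print(w2pix("scene",[.678,-.078,.018]))
```

```text
[[180.21519761 198.31197946]] [array([170. , 188.2]), array([190.2, 208.6])]
[[180.11110313 197.7514115 ]] [array([169.9, 187.7]), array([190.1, 208. ])]
[[182.01204069 210.12002651]]
```

Call:
{"api": "step_arm", "payload": {
  "fingers": [40,40,40,40,40,40],
  "xyz": [
    [1,10,0],
    [0,10,0],
    [0,6,0],
    [0,2,0],
    [0,1,0],
    [0,0,0]
  ],
  "rot": [
    [0,0,0],
    [0,0,0],
    [0,0,0],
    [0,0,0],
    [0,0,0],
    [0,0,0]
  ]
}}

```text
time_s: 5.13
tool_pos: [0.678, -0.0779, 0.0446]
tool_rot: [-1.55, 0.302, -0.301]
ft_force: [0.5, 0.3, -1.1]
grip_width: 0.507
```

Call:
{"api": "step_arm", "payload": {
  "fingers": [40,40,40,40],
  "xyz": [
    [0,1,0],
    [0,1,0],
    [0,0,0],
    [0,0,0]
  ],
  "rot": [
    [0,0,0],
    [0,0,0],
    [0,0,0],
    [0,0,0]
  ]
}}

```text
time_s: 5.47
tool_pos: [0.6787, -0.0778, 0.0438]
tool_rot: [-1.55, 0.3, -0.302]
ft_force: [-0.6, -0.1, 1.6]
grip_width: 0.505
```

Call:
{"api": "step_arm", "payload": {
  "fingers": [40,40,40],
  "xyz": [
    [0,1,0],
    [0,0.5,0],
    [0,0,0]
  ],
  "rot": [
    [0,0,0],
    [0,0,0],
    [0,0,0]
  ]
}}

```text
time_s: 5.72
tool_pos: [0.6787, -0.0778, 0.0437]
tool_rot: [-1.55, 0.3, -0.302]
ft_force: [-3.9, -0.1, 7.9]
grip_width: 0.506
```

Contact at 8 N, so the sink is seated. I'll release it and rise.

Call:
{"api": "step_arm", "payload": {
  "fingers": [60,75,75,75,75,75,75,75,75,75],
  "xyz": [
    [0,0,0],
    [0,0,0],
    [0,0,0],
    [0,0,0],
    [0,-10,0],
    [0,-20,0],
    [0,-20,0],
    [0,-20,0],
    [0,-10,0],
    [0,0,0]
  ],
  "rot": [
    [0,0,0],
    [0,0,0],
    [0,0,0],
    [0,0,0],
    [0,0,0],
    [0,0,0],
    [0,0,0],
    [0,0,0],
    [0,0,0],
    [0,0,0]
  ]
}}

```text
time_s: 6.55
tool_pos: [0.6808, -0.0782, 0.126]
tool_rot: [-1.55, 0.295, -0.307]
ft_force: [0.9, -0.5, 0.7]
grip_width: 0.795
```

```bash
python3 - <<'E'
from h import *
cv2.imwrite("pics/scene3.png",cams.get_image("scene"))
crop("pics/scene3.png",130,160,120,90,6,"pics/m4.png")
E
python3 plan.py .471 .120 .12 18.3 90
```

```text
t 6.6 p [ 0.6795 -0.078   0.1238] yaw -21.99 down [ 0.004 -0.001 -1.   ] q [-0.24  0.52  1.34 -0.    1.28  0.14] F [-0.4 -0.4 -1. ] g 74.8
turn about tool y deg -40.29 rows 6
tilt fix rotvec tool deg [  0.05 -40.29   0.22]
shift tool mm (after turn) [-135.8    3.8  253.5]
```

View pics/m4.png

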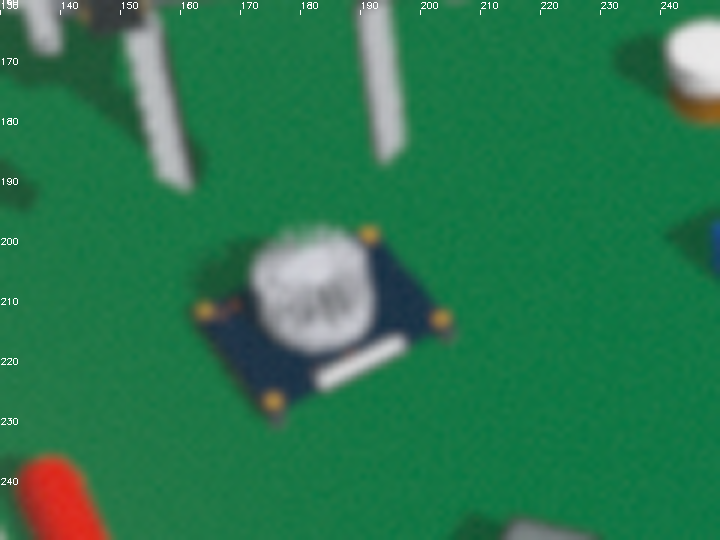

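Round sink is seated on its chip at (182,208). Next is the large sink.

Call:
{"api": "step_arm", "payload": {
  "fingers": [80,80,80,80,80,80,80,80,80,80,80,80,80,80,80,80,80],
  "xyz": [
    [0,0,0],
    [0,0,0],
    [0,0,0],
    [0,0,0],
    [0,0,0],
    [0,0,0],
    [-13.6,0.4,25.4],
    [-13.6,0.4,25.4],
    [-13.6,0.4,25.4],
    [-13.6,0.4,25.4],
    [-13.6,0.4,25.4],
    [-13.6,0.4,25.4],
    [-13.6,0.4,25.4],
    [-13.6,0.4,25.4],
    [-13.6,0.4,25.4],
    [-13.6,0.4,25.4],
    [0,0,0]
  ],
  "rot": [
    [0,-6.72,0],
    [0,-6.72,0],
    [0,-6.72,0],
    [0,-6.72,0],
    [0,-6.72,0],
    [0,-6.72,0],
    [0,0,0],
    [0,0,0],
    [0,0,0],
    [0,0,0],
    [0,0,0],
    [0,0,0],
    [0,0,0],
    [0,0,0],
    [0,0,0],
    [0,0,0],
    [0,0,0]
  ]
}}

```text
time_s: 8.02
tool_pos: [0.4634, 0.1231, 0.1152]
tool_rot: [-1.554, -0.248, 0.26]
ft_force: [-0.6, -0.3, -0.7]
grip_width: 0.852
```

Call:
{"api": "step_arm", "payload": {
  "fingers": [80],
  "xyz": [
    [0,0,0]
  ],
  "rot": [
    [0,0,0]
  ]
}}

```text
time_s: 8.1
tool_pos: [0.4672, 0.1213, 0.1163]
tool_rot: [-1.556, -0.251, 0.255]
ft_force: [-0.5, -0.3, -0.4]
grip_width: 0.854
```

```bash
python3 - <<'E'
from h import *
cv2.imwrite("pics/scene4.png",cams.get_image("scene"))
crop("pics/scene4.png",240,150,110,95,6,"pics/m5.png")
E
python3 plan.py .471 .120 .023 18.3 90
```

```text
t 8.15 p [0.4686 0.1207 0.1168] yaw 18.39 down [-0.001 -0.    -1.   ] q [ 0.07  0.14  1.86 -0.    1.14 -0.25] F [ 0.4 -0.4  0.3] g 80.1
turn about tool y deg 0.09 rows 1
tilt fix rotvec tool deg [ 0.    0.09 -0.08]
shift tool mm (after turn) [ 2.1 93.8 -1.4]
```

View pics/m5.png

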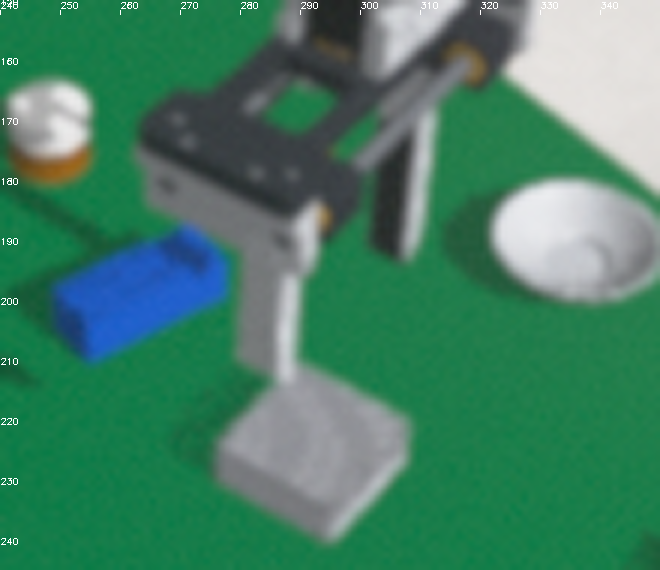

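Call:
{"api": "step_arm", "payload": {
  "fingers": [80,80,80,80,80,80,80],
  "xyz": [
    [1,20,-1],
    [0,20,0],
    [0,20,0],
    [0,20,0],
    [0,10,0],
    [0,3,0],
    [0,0,0]
  ],
  "rot": [
    [0,0,0],
    [0,0,0],
    [0,0,0],
    [0,0,0],
    [0,0,0],
    [0,0,0],
    [0,0,0]
  ]
}}

```text
time_s: 8.73
tool_pos: [0.4704, 0.1194, 0.0239]
tool_rot: [-1.556, -0.249, 0.252]
ft_force: [0.6, 0.2, 0.2]
grip_width: 0.848
```

Call:
{"api": "step_arm", "payload": {
  "fingers": [50,50,50,50,50,50,50],
  "xyz": [
    [0,0,0],
    [0,0,0],
    [0,0,0],
    [0,0,0],
    [0,0,0],
    [0,0,0],
    [0,0,0]
  ],
  "rot": [
    [0,0,0],
    [0,0,0],
    [0,0,0],
    [0,0,0],
    [0,0,0],
    [0,0,0],
    [0,0,0]
  ],
  "squeeze": 25
}}

```text
time_s: 9.32
tool_pos: [0.4712, 0.12, 0.0257]
tool_rot: [-1.556, -0.252, 0.25]
ft_force: [-1.9, -0.4, 6.2]
grip_width: 0.611
```

```bash
python3 plan.py .528 -.411 .09 10.3 90
```

```text
t 9.32 p [0.4712 0.12   0.0257] yaw 18.35 down [ 0.001 -0.    -1.   ] q [ 0.07  0.29  1.91 -0.    0.94 -0.25] F [-1.9 -0.4  6.2] g 57.5
turn about tool y deg 8.05 rows 2
tilt fix rotvec tool deg [0.02 8.05 0.07]
shift tool mm (after turn) [ -39.1  -64.3 -532.6]
```

Call:
{"api": "step_arm", "payload": {
  "fingers": [50,50,50,50,50,50],
  "xyz": [
    [0,-5,0],
    [0,-15,0],
    [0,-20,0],
    [0,-20,0],
    [0,-5,0],
    [0,0,0]
  ],
  "rot": [
    [0,0,0],
    [0,0,0],
    [0,0,0],
    [0,4.02,0],
    [0,4.02,0],
    [0,0,0]
  ]
}}

```text
time_s: 9.82
tool_pos: [0.4723, 0.1203, 0.0919]
tool_rot: [-1.566, -0.144, 0.136]
ft_force: [0.7, 0.7, -0.7]
grip_width: 0.612
```

Call:
{"api": "step_arm", "payload": {
  "fingers": [50,50,50,50,50,50,50,50,50,50,50,50,50,50,50,50,50,50,50,50],
  "xyz": [
    [-2,0,-20],
    [-2.2,0,-29.6],
    [-2.2,0,-29.6],
    [-2.2,0,-29.6],
    [-2.2,0,-29.6],
    [-2.2,0,-29.6],
    [-2.2,0,-29.6],
    [-2.2,0,-29.6],
    [-2.2,0,-29.6],
    [-2.2,0,-29.6],
    [-2.2,0,-29.6],
    [-2.2,0,-29.6],
    [-2.2,0,-29.6],
    [-2.2,0,-29.6],
    [-2.2,0,-29.6],
    [-2.2,0,-29.6],
    [-2.2,0,-29.6],
    [-2.2,0,-29.6],
    [0,0,-9.4],
    [0,0,0]
  ],
  "rot": [
    [0,0,0],
    [0,0,0],
    [0,0,0],
    [0,0,0],
    [0,0,0],
    [0,0,0],
    [0,0,0],
    [0,0,0],
    [0,0,0],
    [0,0,0],
    [0,0,0],
    [0,0,0],
    [0,0,0],
    [0,0,0],
    [0,0,0],
    [0,0,0],
    [0,0,0],
    [0,0,0],
    [0,0,0],
    [0,0,0]
  ]
}}

```text
time_s: 11.48
tool_pos: [0.5264, -0.4131, 0.0885]
tool_rot: [-1.566, -0.14, 0.14]
ft_force: [0.2, 0.2, -0.9]
grip_width: 0.614
```

Call:
{"api": "step_arm", "payload": {
  "fingers": [50,50],
  "xyz": [
    [0,0,0],
    [0,0,0]
  ],
  "rot": [
    [0,0,0],
    [0,0,0]
  ]
}}

```text
time_s: 11.65
tool_pos: [0.5265, -0.4089, 0.0887]
tool_rot: [-1.563, -0.141, 0.143]
ft_force: [0.0, -0.2, -1.1]
grip_width: 0.616
```

```bash
python3 - <<'E'
from h import *
cv2.imwrite("pics/scene5.png",cams.get_image("scene"))
crop("pics/scene5.png",110,60,130,95,6,"pics/m6.png")
print(w2pix("scene",[.528,-.411,.018]))
E
python3 plan.py .528 -.411 .043 10.3 90
```

```text
[[177.47493185 131.91299323]]
t 11.7 p [ 0.5266 -0.4089  0.089 ] yaw 10.4 down [-0.001  0.002 -1.   ] q [-0.79  0.52  1.41  0.    1.21 -0.97] F [-0.9 -0.6  0. ] g 57.7
turn about tool y deg 0.1 rows 1
tilt fix rotvec tool deg [-0.13  0.1  -0.06]
shift tool mm (after turn) [ 1.  46.  -2.3]
```

View pics/m6.png

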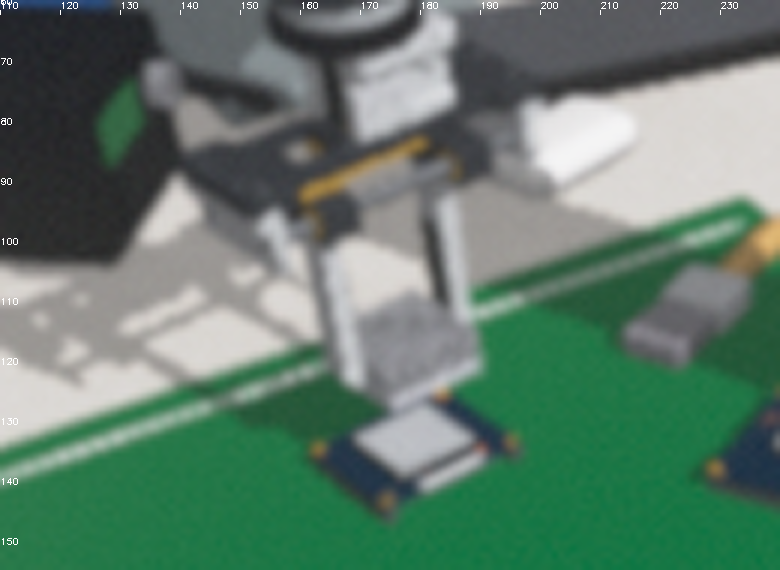

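Call:
{"api": "step_arm", "payload": {
  "fingers": [50,50,50,50,50,50,50,50],
  "xyz": [
    [1,15,-2],
    [0,15,0],
    [0,8,0],
    [0,4,0],
    [0,2,0],
    [0,1,0],
    [0,0,0],
    [0,0,0]
  ],
  "rot": [
    [0,0,0],
    [0,0,0],
    [0,0,0],
    [0,0,0],
    [0,0,0],
    [0,0,0],
    [0,0,0],
    [0,0,0]
  ]
}}

```text
time_s: 12.37
tool_pos: [0.5287, -0.4133, 0.0455]
tool_rot: [-1.567, -0.142, 0.14]
ft_force: [-0.7, -0.3, -1.7]
grip_width: 0.615
```

Call:
{"api": "step_arm", "payload": {
  "fingers": [50,50,50],
  "xyz": [
    [0,1,0],
    [0,0,0],
    [0,0,0]
  ],
  "rot": [
    [0,0,0],
    [0,0,0],
    [0,0,0]
  ]
}}

```text
time_s: 12.62
tool_pos: [0.5284, -0.413, 0.0441]
tool_rot: [-1.567, -0.141, 0.141]
ft_force: [-0.2, -0.0, -0.9]
grip_width: 0.613
```

```bash
python3 plan.py .528 -.411 .043 10.3 90
```

```text
t 12.62 p [ 0.5284 -0.413   0.0441] yaw 10.29 down [ 0. -0. -1.] q [-0.79  0.58  1.42  0.    1.14 -0.97] F [-0.2 -0.  -0.9] g 57.7
turn about tool y deg -0.01 rows 1
tilt fix rotvec tool deg [ 0.03 -0.01  0.02]
shift tool mm (after turn) [-0.1  1.1  2.1]
```

Call:
{"api": "step_arm", "payload": {
  "fingers": [50,50,50,50,50],
  "xyz": [
    [0,0,1.5],
    [0,1,0],
    [0,1,0],
    [0,0,0],
    [0,0,0]
  ],
  "rot": [
    [0,0,0],
    [0,0,0],
    [0,0,0],
    [0,0,0],
    [0,0,0]
  ]
}}

```text
time_s: 13.03
tool_pos: [0.5282, -0.4114, 0.0438]
tool_rot: [-1.566, -0.141, 0.141]
ft_force: [-2.5, 2.7, 7.7]
grip_width: 0.615
```

Seated at 8 N. I'll release it and rise.

Call:
{"api": "step_arm", "payload": {
  "fingers": [65,80,80,80,80,80,80,80,80,80],
  "xyz": [
    [0,0,0],
    [0,0,0],
    [0,0,0],
    [0,0,0],
    [0,-10,0],
    [0,-20,0],
    [0,-20,0],
    [0,-20,0],
    [0,-10,0],
    [0,0,0]
  ],
  "rot": [
    [0,0,0],
    [0,0,0],
    [0,0,0],
    [0,0,0],
    [0,0,0],
    [0,0,0],
    [0,0,0],
    [0,0,0],
    [0,0,0],
    [0,0,0]
  ]
}}

```text
time_s: 13.87
tool_pos: [0.5298, -0.4132, 0.1258]
tool_rot: [-1.572, -0.145, 0.138]
ft_force: [-0.4, -0.1, -0.1]
grip_width: 0.852
```

```bash
python3 - <<'E'
from h import *
cv2.imwrite("pics/scene6.png",cams.get_image("scene"))
crop("pics/scene6.png",110,60,130,95,6,"pics/m7.png")
E
python3 plan.py .597 .250 .12 27.5 90
```

```text
t 13.92 p [ 0.5289 -0.4123  0.1237] yaw 10.29 down [ 0.003 -0.003 -1.   ] q [-0.79  0.49  1.38  0.    1.27 -0.97] F [-0.6 -0.6 -0.2] g 80.3
turn about tool y deg -17.21 rows 3
tilt fix rotvec tool deg [  0.19 -17.21   0.09]
shift tool mm (after turn) [366.2   3.7 556. ]
```

View pics/m7.png

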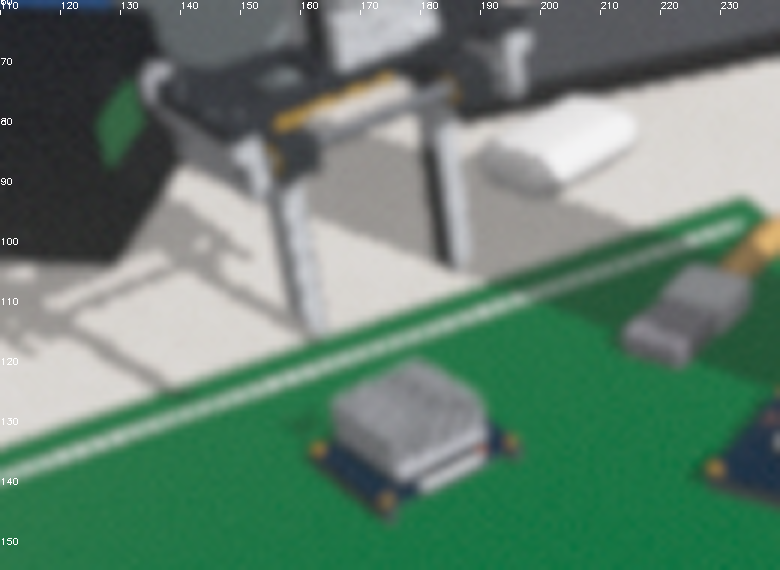

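Large sink sits square and centred at about (178,130). Next is the small sink.

Call:
{"api": "step_arm", "payload": {
  "fingers": [60,60,60],
  "xyz": [
    [0,0,0],
    [0,0,0],
    [0,0,0]
  ],
  "rot": [
    [0,-5.74,0],
    [0,-5.74,0],
    [0,-5.74,0]
  ]
}}

```text
time_s: 14.17
tool_pos: [0.527, -0.4104, 0.1196]
tool_rot: [-1.534, -0.379, 0.382]
ft_force: [-0.5, 0.6, 0.3]
grip_width: 0.673
```

Call:
{"api": "step_arm", "payload": {
  "fingers": [60,60,60,60,60,60,60,60,60,60,60,60,60,60,60,60,60,60,60,60],
  "xyz": [
    [18.3,0.2,27.8],
    [18.3,0.2,27.8],
    [18.3,0.2,27.8],
    [18.3,0.2,27.8],
    [18.3,0.2,27.8],
    [18.3,0.2,27.8],
    [18.3,0.2,27.8],
    [18.3,0.2,27.8],
    [18.3,0.2,27.8],
    [18.3,0.2,27.8],
    [18.3,0.2,27.8],
    [18.3,0.2,27.8],
    [18.3,0.2,27.8],
    [18.3,0.2,27.8],
    [18.3,0.2,27.8],
    [18.3,0.2,27.8],
    [18.3,0.2,27.8],
    [18.3,0.2,27.8],
    [18.3,0.2,27.8],
    [18.3,0.2,27.8]
  ],
  "rot": [
    [0,0,0],
    [0,0,0],
    [0,0,0],
    [0,0,0],
    [0,0,0],
    [0,0,0],
    [0,0,0],
    [0,0,0],
    [0,0,0],
    [0,0,0],
    [0,0,0],
    [0,0,0],
    [0,0,0],
    [0,0,0],
    [0,0,0],
    [0,0,0],
    [0,0,0],
    [0,0,0],
    [0,0,0],
    [0,0,0]
  ]
}}

```text
time_s: 15.83
tool_pos: [0.5944, 0.2521, 0.1156]
tool_rot: [-1.538, -0.374, 0.379]
ft_force: [0.9, 0.2, 0.1]
grip_width: 0.632
```

Call:
{"api": "step_arm", "payload": {
  "fingers": [60,60,60,60],
  "xyz": [
    [0,0,0],
    [0,0,0],
    [0,0,0],
    [0,0,0]
  ],
  "rot": [
    [0,0,0],
    [0,0,0],
    [0,0,0],
    [0,0,0]
  ]
}}

```text
time_s: 16.17
tool_pos: [0.5952, 0.2494, 0.1167]
tool_rot: [-1.538, -0.374, 0.377]
ft_force: [-0.3, 0.2, -0.0]
grip_width: 0.641
```

```bash
python3 - <<'E'
from h import *
cv2.imwrite("pics/scene7.png",cams.get_image("scene"))
crop("pics/scene7.png",220,200,120,95,6,"pics/m8.png")
E
python3 plan.py .597 .250 .023 27.5 90
```

```text
t 16.22 p [0.5954 0.2493 0.117 ] yaw 27.42 down [-0.002 -0.001 -1.   ] q [ 0.26  0.45  1.45 -0.    1.24 -0.22] F [ 0.3 -0.6 -0. ] g 59.8
turn about tool y deg -0.08 rows 1
tilt fix rotvec tool deg [-0.   -0.08 -0.1 ]
shift tool mm (after turn) [ 1.8 94.  -0.1]
```

View pics/m8.png

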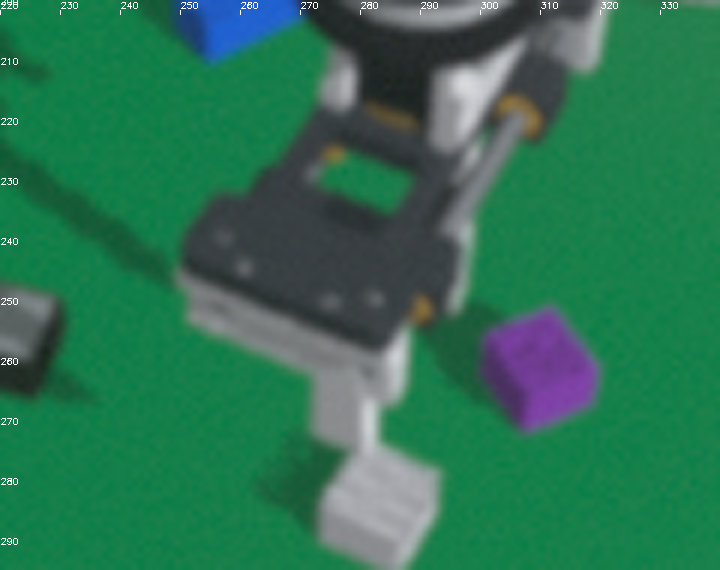

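Call:
{"api": "step_arm", "payload": {
  "fingers": [60,60,60,60,60,60,60],
  "xyz": [
    [1,20,0],
    [0,20,0],
    [0,20,0],
    [0,20,0],
    [0,10,0],
    [0,3,0],
    [0,0,0]
  ],
  "rot": [
    [0,0,0],
    [0,0,0],
    [0,0,0],
    [0,0,0],
    [0,0,0],
    [0,0,0],
    [0,0,0]
  ]
}}

```text
time_s: 16.8
tool_pos: [0.5961, 0.2503, 0.0239]
tool_rot: [-1.538, -0.374, 0.377]
ft_force: [0.0, 0.1, 0.2]
grip_width: 0.639
```

Call:
{"api": "step_arm", "payload": {
  "fingers": [25,25,25,25,25,25,25,25],
  "xyz": [
    [0,0,0],
    [0,0,0],
    [0,0,0],
    [0,0,0],
    [0,0,0],
    [0,0,0],
    [0,0,0],
    [0,0,0]
  ],
  "rot": [
    [0,0,0],
    [0,0,0],
    [0,0,0],
    [0,0,0],
    [0,0,0],
    [0,0,0],
    [0,0,0],
    [0,0,0]
  ],
  "squeeze": 20
}}

```text
time_s: 17.47
tool_pos: [0.5971, 0.2514, 0.0257]
tool_rot: [-1.538, -0.377, 0.376]
ft_force: [-0.8, -0.0, 6.2]
grip_width: 0.338
```

```bash
python3 plan.py .351 -.289 .09 30.9 90
```

```text
t 17.47 p [0.5971 0.2514 0.0257] yaw 27.52 down [ 0.001  0.    -1.   ] q [ 0.27  0.57  1.49 -0.    1.08 -0.22] F [-0.8 -0.   6.2] g 31.8
turn about tool y deg -3.38 rows 1
tilt fix rotvec tool deg [ 0.02 -3.38  0.06]
shift tool mm (after turn) [-488.8  -64.3 -337.3]
```

Call:
{"api": "step_arm", "payload": {
  "fingers": [25,25,25,25,25,25],
  "xyz": [
    [0,-5,0],
    [0,-15,0],
    [0,-20,0],
    [0,-20,0],
    [0,-5,0],
    [0,0,0]
  ],
  "rot": [
    [0,0,0],
    [0,0,0],
    [0,0,0],
    [0,-3.38,0],
    [0,0,0],
    [0,0,0]
  ]
}}

```text
time_s: 17.97
tool_pos: [0.5982, 0.2518, 0.0917]
tool_rot: [-1.529, -0.425, 0.418]
ft_force: [0.1, -0.4, -0.6]
grip_width: 0.341
```

Call:
{"api": "step_arm", "payload": {
  "fingers": [25,25,25,25,25,25,25,25,25,25,25,25,25,25,25,25,25,25,25,25],
  "xyz": [
    [-15.7,0,-10.8],
    [-25.7,0,-17.75],
    [-25.7,0,-17.75],
    [-25.7,0,-17.75],
    [-25.7,0,-17.75],
    [-25.7,0,-17.75],
    [-25.7,0,-17.75],
    [-25.7,0,-17.75],
    [-25.7,0,-17.75],
    [-25.7,0,-17.75],
    [-25.7,0,-17.75],
    [-25.7,0,-17.75],
    [-25.7,0,-17.75],
    [-25.7,0,-17.75],
    [-25.7,0,-17.75],
    [-25.7,0,-17.75],
    [-25.7,0,-17.75],
    [-25.7,0,-17.75],
    [-25.7,0,-17.75],
    [-10.5,0,-7]
  ],
  "rot": [
    [0,0,0],
    [0,0,0],
    [0,0,0],
    [0,0,0],
    [0,0,0],
    [0,0,0],
    [0,0,0],
    [0,0,0],
    [0,0,0],
    [0,0,0],
    [0,0,0],
    [0,0,0],
    [0,0,0],
    [0,0,0],
    [0,0,0],
    [0,0,0],
    [0,0,0],
    [0,0,0],
    [0,0,0],
    [0,0,0]
  ]
}}

```text
time_s: 19.63
tool_pos: [0.3485, -0.2916, 0.0887]
tool_rot: [-1.53, -0.418, 0.42]
ft_force: [0.3, 0.6, -0.4]
grip_width: 0.343
```

Call:
{"api": "step_arm", "payload": {
  "fingers": [25,25,25,25,25],
  "xyz": [
    [0,0,0],
    [0,0,0],
    [0,0,0],
    [0,0,0],
    [0,0,0]
  ],
  "rot": [
    [0,0,0],
    [0,0,0],
    [0,0,0],
    [0,0,0],
    [0,0,0]
  ]
}}

```text
time_s: 20.05
tool_pos: [0.3507, -0.2878, 0.0894]
tool_rot: [-1.528, -0.424, 0.424]
ft_force: [-1.1, 0.3, -0.5]
grip_width: 0.341
```

```bash
python3 - <<'E'
from h import *
cv2.imwrite("pics/scene8.png",cams.get_image("scene"))
crop("pics/scene8.png",190,70,110,95,6,"pics/m9.png")
print(w2pix("scene",[.351,-.289,.018]))
E
python3 plan.py .351 -.289 .043 30.9 90
```

```text
[[242.53143789 131.7609019 ]]
t 20.1 p [ 0.3508 -0.288   0.0895] yaw 30.99 down [-0.  0. -1.] q [-0.88  0.12  1.96  0.    1.07 -1.42] F [ 0.6  0.3 -0.1] g 31.9
turn about tool y deg 0.09 rows 1
tilt fix rotvec tool deg [-0.03  0.09  0.  ]
shift tool mm (after turn) [-0.3 46.5 -1. ]
```

View pics/m9.png

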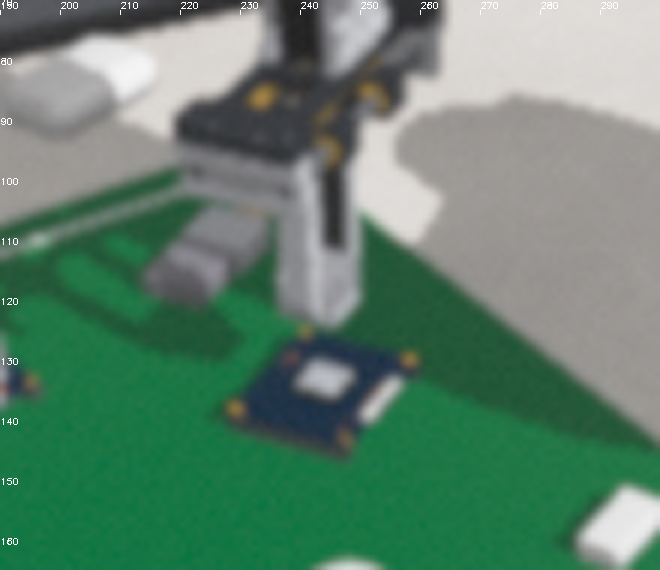

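Call:
{"api": "step_arm", "payload": {
  "fingers": [25,25,25,25,25,25,25,25,25],
  "xyz": [
    [0,15,-0.5],
    [0,15,0],
    [0,8,0],
    [0,4,0],
    [0,2,0],
    [0,1,0],
    [0,1,0],
    [0,1,0],
    [0,0,0]
  ],
  "rot": [
    [0,0,0],
    [0,0,0],
    [0,0,0],
    [0,0,0],
    [0,0,0],
    [0,0,0],
    [0,0,0],
    [0,0,0],
    [0,0,0]
  ]
}}

```text
time_s: 20.85
tool_pos: [0.3511, -0.29, 0.0436]
tool_rot: [-1.53, -0.423, 0.422]
ft_force: [-0.6, 1.3, 3.0]
grip_width: 0.337
```

Call:
{"api": "step_arm", "payload": {
  "fingers": [25,25],
  "xyz": [
    [0,0.5,0],
    [0,0,0]
  ],
  "rot": [
    [0,0,0],
    [0,0,0]
  ]
}}

```text
time_s: 21.02
tool_pos: [0.3511, -0.2901, 0.0436]
tool_rot: [-1.53, -0.423, 0.422]
ft_force: [-1.8, 2.0, 7.3]
grip_width: 0.338
```

Call:
{"api": "step_arm", "payload": {
  "fingers": [45,60,60,60,60,60,60,60,60,60],
  "xyz": [
    [0,0,0],
    [0,0,0],
    [0,0,0],
    [0,0,0],
    [0,-10,0],
    [0,-20,0],
    [0,-20,0],
    [0,-20,0],
    [0,-10,0],
    [0,0,0]
  ],
  "rot": [
    [0,0,0],
    [0,0,0],
    [0,0,0],
    [0,0,0],
    [0,0,0],
    [0,0,0],
    [0,0,0],
    [0,0,0],
    [0,0,0],
    [0,0,0]
  ]
}}

```text
time_s: 21.85
tool_pos: [0.3522, -0.2914, 0.1252]
tool_rot: [-1.535, -0.425, 0.421]
ft_force: [0.2, 0.1, -0.2]
grip_width: 0.638
```

```bash
python3 - <<'E'
from h import *
cv2.imwrite("pics/scene9.png",cams.get_image("scene"))
crop("pics/scene9.png",190,70,110,95,6,"pics/m10.png")
E
python3 plan.py .363 .298 .12 31.2 180;python3 plan.py .55 0 .12 31.2 180
```

```text
t 21.9 p [ 0.3514 -0.2905  0.1236] yaw 30.89 down [ 0.002 -0.003 -1.   ] q [-0.88  0.06  1.93 -0.    1.15 -1.42] F [-0.5  0.3 -0.5] g 60.1
turn about tool y deg -0.31 rows 1
tilt fix rotvec tool deg [ 0.19 -0.31  0.03]
shift tool mm (after turn) [314.8   3.6 497.3]
t 21.9 p [ 0.3514 -0.2905  0.1236] yaw 30.89 down [ 0.002 -0.003 -1.   ] q [-0.88  0.06  1.93 -0.    1.15 -1.42] F [-0.5  0.3 -0.5] g 60.1
turn about tool y deg -0.31 rows 1
tilt fix rotvec tool deg [ 0.19 -0.31  0.03]
shift tool mm (after turn) [320.4   3.6 145.5]
```

View pics/m10.png

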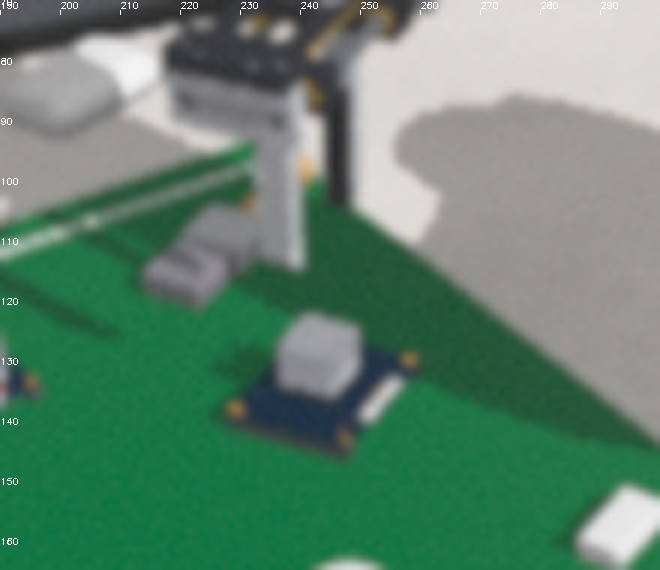

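Small sink is placed at (242,130). Next is the long sink, via a waypoint away from the base.

Call:
{"api": "step_arm", "payload": {
  "fingers": [60,60,60,60,60,60,60,60,60,60,60,60],
  "xyz": [
    [26.7,0.3,12.1],
    [26.7,0.3,12.1],
    [26.7,0.3,12.1],
    [26.7,0.3,12.1],
    [26.7,0.3,12.1],
    [26.7,0.3,12.1],
    [26.7,0.3,12.1],
    [26.7,0.3,12.1],
    [26.7,0.3,12.1],
    [26.7,0.3,12.1],
    [26.7,0.3,12.1],
    [26.7,0.3,12.1]
  ],
  "rot": [
    [0,0,0],
    [0,0,0],
    [0,0,0],
    [0,0,0],
    [0,0,0],
    [0,0,0],
    [0,0,0],
    [0,0,0],
    [0,0,0],
    [0,0,0],
    [0,0,0],
    [0,0,0]
  ]
}}

```text
time_s: 22.9
tool_pos: [0.5503, 0.0011, 0.1166]
tool_rot: [-1.528, -0.42, 0.425]
ft_force: [-0.3, -0.5, 1.0]
grip_width: 0.638
```

Call:
{"api": "step_arm", "payload": {
  "fingers": [60,60,60,60,60,60,60,60,60,60,60,60,60,60,60,60],
  "xyz": [
    [-0.5,0,29.3],
    [-0.5,0,29.3],
    [-0.5,0,29.3],
    [-0.5,0,29.3],
    [-0.5,0,29.3],
    [-0.5,0,29.3],
    [-0.5,0,29.3],
    [-0.5,0,29.3],
    [-0.5,0,29.3],
    [-0.5,0,29.3],
    [-0.5,0,29.3],
    [-0.5,0,29.3],
    [0,0,0],
    [0,0,0],
    [0,0,0],
    [0,0,0]
  ],
  "rot": [
    [0,0,0],
    [0,0,0],
    [0,0,0],
    [0,0,0],
    [0,0,0],
    [0,0,0],
    [0,0,0],
    [0,0,0],
    [0,0,0],
    [0,0,0],
    [0,0,0],
    [0,0,0],
    [0,0,0],
    [0,0,0],
    [0,0,0],
    [0,0,0]
  ]
}}

```text
time_s: 24.23
tool_pos: [0.3655, 0.2972, 0.118]
tool_rot: [-1.53, -0.421, 0.423]
ft_force: [0.7, -0.2, -1.0]
grip_width: 0.639
```

```bash
python3 - <<'E'
from h import *
cv2.imwrite("pics/scene10.png",cams.get_image("scene"));cv2.imwrite("pics/top10.png",cams.get_image("top"))
a=cv2.resize(cv2.imread("pics/scene10.png")[160:280,310:440],(400,370));b=cv2.resize(cv2.imread("pics/top10.png")[130:270,270:410],(400,370))
cv2.imwrite("pics/m11.png",np.hstack([a,b]))
E
python3 plan.py .363 .298 .023 31.2 180
```

```text
t 24.33 p [0.3659 0.2972 0.1183] yaw 30.78 down [-0. -0. -1.] q [ 0.5   0.11  1.89 -0.    1.14 -0.04] F [-0.1  0.3  0.5] g 60.1
turn about tool y deg -0.42 rows 1
tilt fix rotvec tool deg [ 0.01 -0.42 -0.03]
shift tool mm (after turn) [-2.1 95.3  2.2]
```

View pics/m11.png

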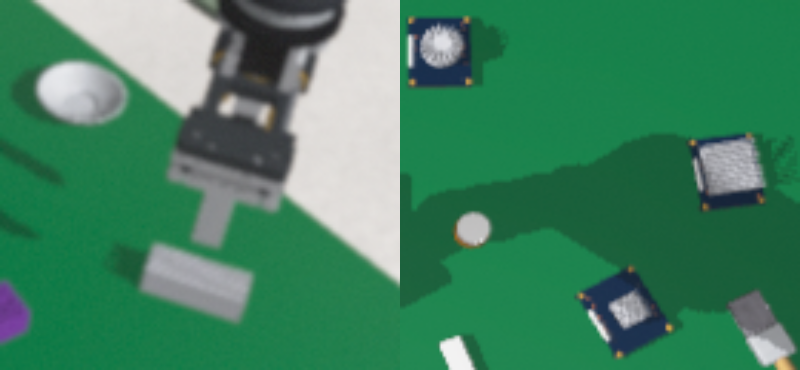

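The three placed sinks look centred and square in the top view. I'll grasp the long one.

Call:
{"api": "step_arm", "payload": {
  "fingers": [60,60,60,60,60,60,60],
  "xyz": [
    [-2,20,2],
    [0,20,0],
    [0,20,0],
    [0,20,0],
    [0,11,0],
    [0,3,0],
    [0,0,0]
  ],
  "rot": [
    [0,-0.4,0],
    [0,0,0],
    [0,0,0],
    [0,0,0],
    [0,0,0],
    [0,0,0],
    [0,0,0]
  ]
}}

```text
time_s: 24.92
tool_pos: [0.3624, 0.2981, 0.024]
tool_rot: [-1.529, -0.426, 0.429]
ft_force: [-0.2, -0.3, -0.4]
grip_width: 0.641
```

Call:
{"api": "step_arm", "payload": {
  "fingers": [20,20,20,20,20,20,20,20],
  "xyz": [
    [0,0,0],
    [0,0,0],
    [0,0,0],
    [0,0,0],
    [0,0,0],
    [0,0,0],
    [0,0,0],
    [0,0,0]
  ],
  "rot": [
    [0,0,0],
    [0,0,0],
    [0,0,0],
    [0,0,0],
    [0,0,0],
    [0,0,0],
    [0,0,0],
    [0,0,0]
  ],
  "squeeze": 22
}}

```text
time_s: 25.58
tool_pos: [0.3628, 0.299, 0.0252]
tool_rot: [-1.528, -0.428, 0.428]
ft_force: [-1.4, -1.0, 4.9]
grip_width: 0.296
```

```bash
python3 plan.py .533 .405 .09 121.1 180; python3 plan.py .533 .405 .09 31.1 180
```

```text
t 25.58 p [0.3628 0.299  0.0252] yaw 31.3 down [ 0.  0. -1.] q [ 0.5   0.26  1.95  0.    0.93 -0.04] F [-1.4 -1.   4.9] g 27.8
turn about tool y deg -89.8 rows 13
tilt fix rotvec tool deg [ 1.00e-02 -8.98e+01  1.00e-02]
shift tool mm (after turn) [   2.8  -64.8 -200.5]
t 25.58 p [0.3628 0.299  0.0252] yaw 31.3 down [ 0.  0. -1.] q [ 0.5   0.26  1.95  0.    0.93 -0.04] F [-1.4 -1.   4.9] g 27.8
turn about tool y deg 0.2 rows 1
tilt fix rotvec tool deg [0.   0.2  0.02]
shift tool mm (after turn) [200.5 -64.8   2.8]
```

Call:
{"api": "step_arm", "payload": {
  "fingers": [20,20,20,20,20,20,20,20,20,20,20,20],
  "xyz": [
    [0,-5,0],
    [0,-15,0],
    [0,-20,0],
    [0,-20,0],
    [0,-5,0],
    [28.6,0,0.4],
    [28.6,0,0.4],
    [28.6,0,0.4],
    [28.6,0,0.4],
    [28.6,0,0.4],
    [28.6,0,0.4],
    [28.6,0,0.4]
  ],
  "rot": [
    [0,0,0],
    [0,0,0],
    [0,0,0],
    [0,0,0],
    [0,0,0],
    [0,0,0],
    [0,0,0],
    [0,0,0],
    [0,0,0],
    [0,0,0],
    [0,0,0],
    [0,0,0]
  ]
}}

```text
time_s: 26.58
tool_pos: [0.5328, 0.4056, 0.0882]
tool_rot: [-1.528, -0.427, 0.429]
ft_force: [0.2, 0.1, 0.1]
grip_width: 0.296
```

Call:
{"api": "step_arm", "payload": {
  "fingers": [20,20,20,20,20,20,20,20,20,20,20,20,20,20,20,20,20,20],
  "xyz": [
    [0,0,0],
    [0,0,0],
    [0,0,0],
    [0,0,0],
    [0,0,0],
    [0,0,0],
    [0,0,0],
    [0,0,0],
    [0,0,0],
    [0,0,0],
    [0,0,0],
    [0,0,0],
    [0,0,0],
    [0,0,0],
    [0,0,0],
    [0,0,0],
    [0,0,0],
    [0,0,0]
  ],
  "rot": [
    [0,-6,0],
    [0,-6,0],
    [0,-6,0],
    [0,-6,0],
    [0,-6,0],
    [0,-6,0],
    [0,-6,0],
    [0,-6,0],
    [0,-6,0],
    [0,-6,0],
    [0,-6,0],
    [0,-6,0],
    [0,-6,0],
    [0,-6,0],
    [0,-5.8,0],
    [0,0,0],
    [0,0,0],
    [0,0,0]
  ]
}}

```text
time_s: 28.08
tool_pos: [0.532, 0.4051, 0.0889]
tool_rot: [-0.903, -1.594, 1.596]
ft_force: [0.3, 0.5, -0.7]
grip_width: 0.298
```

```bash
python3 - <<'E'
from h import *
cv2.imwrite("pics/scene11.png",cams.get_image("scene"))
crop("pics/scene11.png",290,240,130,100,6,"pics/m12.png")
print(w2pix("scene",[.533,.405,.018]))
E
python3 plan.py .533 .405 .043 121.1 180
```

```text
[[352.88238691 321.56675456]]
t 28.13 p [0.5321 0.4051 0.0891] yaw 121.0 down [-0.001 -0.    -1.   ] q [ 0.52  0.53  1.4   0.    1.21 -1.59] F [-0.2 -0.6 -0.4] g 27.7
turn about tool y deg -0.1 rows 1
tilt fix rotvec tool deg [-0.04 -0.1   0.  ]
shift tool mm (after turn) [-0.6 46.1 -0.7]
```

View pics/m12.png

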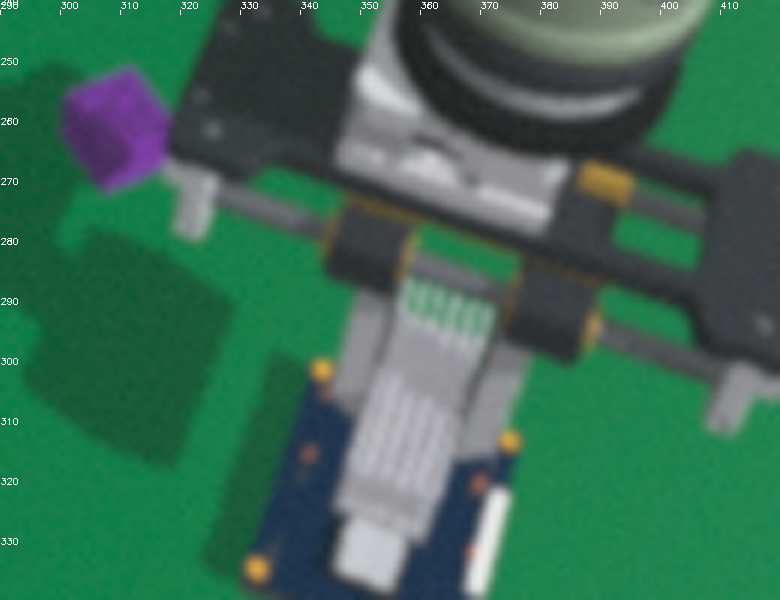

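Call:
{"api": "step_arm", "payload": {
  "fingers": [20,20,20,20,20,20,20,20,20],
  "xyz": [
    [0,15,-0.5],
    [0,15,0],
    [0,8,0],
    [0,4,0],
    [0,2,0],
    [0,1,0],
    [0,1,0],
    [0,0.5,0],
    [0,0,0]
  ],
  "rot": [
    [0,0,0],
    [0,0,0],
    [0,0,0],
    [0,0,0],
    [0,0,0],
    [0,0,0],
    [0,0,0],
    [0,0,0],
    [0,0,0]
  ]
}}

```text
time_s: 28.88
tool_pos: [0.5331, 0.4058, 0.0438]
tool_rot: [-0.902, -1.598, 1.596]
ft_force: [0.2, -0.0, 0.0]
grip_width: 0.301
```

Call:
{"api": "step_arm", "payload": {
  "fingers": [20,20,20],
  "xyz": [
    [0,0.5,0],
    [0,0.5,0],
    [0,0,0]
  ],
  "rot": [
    [0,0,0],
    [0,0,0],
    [0,0,0]
  ]
}}

```text
time_s: 29.13
tool_pos: [0.5332, 0.4058, 0.0432]
tool_rot: [-0.902, -1.598, 1.596]
ft_force: [-0.5, -0.3, 3.4]
grip_width: 0.293
```

Call:
{"api": "step_arm", "payload": {
  "fingers": [20,20],
  "xyz": [
    [0,0.5,0],
    [0,0,0]
  ],
  "rot": [
    [0,0,0],
    [0,0,0]
  ]
}}

```text
time_s: 29.3
tool_pos: [0.5332, 0.4058, 0.0432]
tool_rot: [-0.902, -1.598, 1.596]
ft_force: [-1.4, -0.6, 6.3]
grip_width: 0.295
```

Call:
{"api": "step_arm", "payload": {
  "fingers": [40,50,55,55,55,55,55,55,55,55,55],
  "xyz": [
    [0,0,0],
    [0,0,0],
    [0,0,0],
    [0,0,0],
    [0,-10,0],
    [0,-20,0],
    [0,-20,0],
    [0,-20,0],
    [0,-20,0],
    [0,-10,0],
    [0,0,0]
  ],
  "rot": [
    [0,0,0],
    [0,0,0],
    [0,0,0],
    [0,0,0],
    [0,0,0],
    [0,0,0],
    [0,0,0],
    [0,0,0],
    [0,0,0],
    [0,0,0],
    [0,0,0]
  ]
}}

```text
time_s: 30.22
tool_pos: [0.5348, 0.4068, 0.1458]
tool_rot: [-0.906, -1.603, 1.592]
ft_force: [0.1, 0.7, 0.3]
grip_width: 0.584
```

```bash
python3 plan.py .45 .1 .2
```

```text
t 30.22 p [0.5348 0.4068 0.1458] yaw 121.09 down [ 0.006  0.004 -1.   ] q [ 0.52  0.47  1.36  0.    1.3  -1.59] F [0.1 0.7 0.3] g 54.9
tilt fix rotvec tool deg [ 0.41  0.   -0.01]
shift tool mm (after turn) [-218.9  -54.2  231. ]
```

Move the arm off to the middle, clear of all boards, to look from above.

Call:
{"api": "step_arm", "payload": {
  "fingers": [55,55,55,55,55,55,55,55,55,55,55,55],
  "xyz": [
    [-21.9,-5.4,23.1],
    [-21.9,-5.4,23.1],
    [-21.9,-5.4,23.1],
    [-21.9,-5.4,23.1],
    [-21.9,-5.4,23.1],
    [-21.9,-5.4,23.1],
    [-21.9,-5.4,23.1],
    [-21.9,-5.4,23.1],
    [-21.9,-5.4,23.1],
    [-21.9,-5.4,23.1],
    [0,0,0],
    [0,0,0]
  ],
  "rot": [
    [0,0,0],
    [0,0,0],
    [0,0,0],
    [0,0,0],
    [0,0,0],
    [0,0,0],
    [0,0,0],
    [0,0,0],
    [0,0,0],
    [0,0,0],
    [0,0,0],
    [0,0,0]
  ]
}}

```text
time_s: 31.22
tool_pos: [0.4474, 0.0976, 0.1951]
tool_rot: [-0.903, -1.594, 1.594]
ft_force: [0.6, 0.1, 0.2]
grip_width: 0.585
```

```bash
cat > chk.py <<'E'
from fitb import *
cv2.imwrite("pics/top12.png",cams.get_image("top"));cv2.imwrite("pics/scene12.png",cams.get_image("scene"))
chips=dict(small=(.351,-.289,30.9,(.032,.032)),large=(.528,-.411,10.3,(.058,.058)),long=(.533,.405,31.1,(.076,.028)),round=(.678,-.078,0,.048))
T=[]
for n,(x,y,a,sz) in chips.items():
    for cam in("top","scene"):
        uv=w2pix(cam,[x,y,.031])[0]
        r=16 if n=="small" else 20
        try:
            f,q=fit(cam,f"pics/{cam}12.png","sink",uv,r if cam=="top" else 22,sz,.018,.044)
            print(n,cam,"dxy mm",((f[:2]-[x,y])*1000).round(1),"dang",((np.degrees(f[2])-a+45)%90-45).round(1),round(q,3))
        except Exception as e: print(n,cam,e)
    u,v=w2pix("top",[x,y,.02])[0].astype(int);T.append(cv2.resize(cv2.imread("pics/top12.png")[v-22:v+22,u-22:u+22],(380,290) if 0 else (290,290),interpolation=cv2.INTER_CUBIC))
cv2.imwrite("pics/m13.png",np.vstack([np.hstack(T[:2]),np.hstack(T[2:])]))
for nn in(0,12):
    h=cv2.imread(f"pics/top{nn}.png");print(cv2.minMaxLoc(cv2.cvtColor(h,6)[140:160,220:240])[1])
d=cv2.absdiff(cv2.imread("pics/top0.png"),cv2.imread("pics/top12.png"))
print("diff module",d[138:165,218:242].mean(),"jar",d[205:228,285:305].mean())
E
python3 chk.py
```

```text
small top dxy mm [ 1.6 -1.3] dang 1.9 0.937
small scene dxy mm [-0.5  1.7] dang -3.4 0.959
large top dxy mm [0.  3.5] dang 2.7 0.871
large scene dxy mm [-2.3  6.4] dang -8.2 0.838
long top dxy mm [2.4 2. ] dang 0.3 0.923
long scene dxy mm [1.6 3.7] dang -0.5 0.927
round top dxy mm [ 1.  -0.7] dang 13.6 0.919
round scene dxy mm [0.4 5.6] dang 10.6 0.786
143.0
143.0
diff module 1.9393004115226338 jar 1.3065217391304347
```

View pics/m13.png

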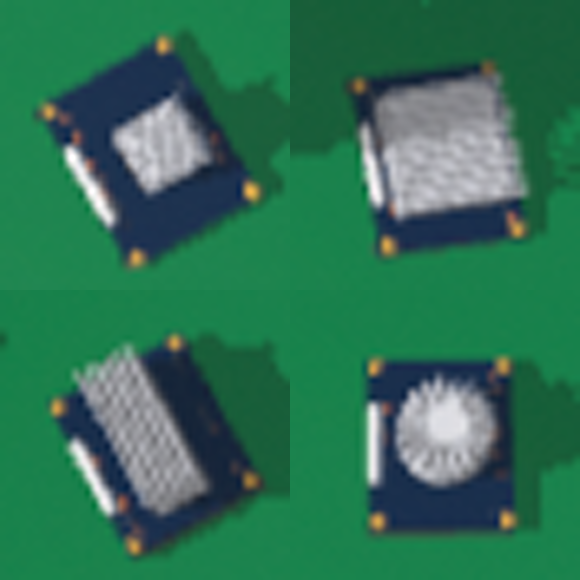

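View pics/scene12.png

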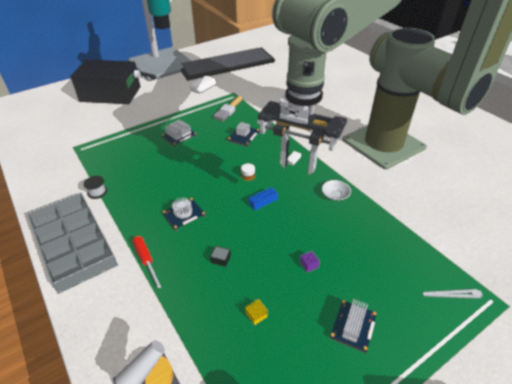

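View pics/top12.png

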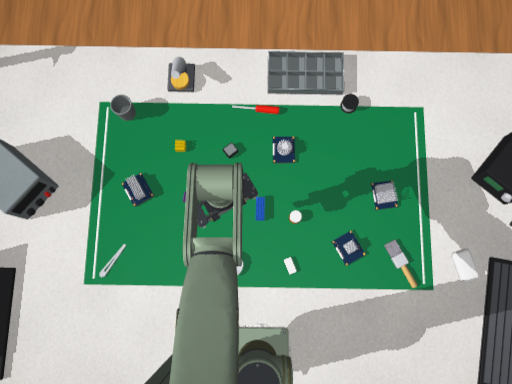

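All four sinks look seated within about 3 mm in the reliable top view, and the module and jar pixels are unchanged. I'll hand in.

```bash
python3 -c "
from bench import bot
print(bot.sign_off())"
```

```text
the job is handed in; nothing more can be done
None
```

All four heat sinks are on the chips of their own shape, and I handed the job in at about 31 s. I gripped each one by its sides, lowered it until the wrist force showed contact (6 to 8 N), then let go. The gripper was clear of everything at the end.

| Sink | Top-camera offset from chip (x, y in mm) | Top-camera angle from chip |
|---|---|---|
| Small | 1.6, -1.3 | 1.9° |
| Large | 0.0, 3.5 | 2.7° |
| Long | 2.4, 2.0 | 0.3° |
| Round | 1.0, -0.7 | not needed |

- **Disagreement:** the scene camera gave larger offsets, up to 6.8 mm for the large sink and 5.6 mm for the round one. It also read the large sink's angle as -8.2°. I trusted the top view because the scene camera has a calibration bias of about 1.5 px and its fits for those two sinks were poor.
- **Weakest top-view number:** the large sink, because the arm's shadow lay across it. By eye in the enlarged crop it was centred and square.
- **Left alone:** the converter block and the flux jar showed no visible change between the first and last top pictures.

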